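# Nest three control vials in a covered transport pot

## Robot

A 6-joint arm with a two-finger parallel gripper is mounted at the origin on a cart in front of the work surface, level with it; the furniture and walls round the work are solid. World frame = base frame: x ahead of the robot, y to its left, z up, the work surface at z = 0. Lengths are in m, angles in rad, forces in N, time in s.
With the tool pointing down it reaches from about 0.35 to 0.975 m from the base axis. Payload 7.1 kg.
Tool frame: the origin (TCP) lies midway between the tips of the shut fingers; the grasp point (between the pads) lies 19 mm behind it (pinch_z is the distance from the TCP to the grasp point, in m); x points along the fingers, z is the direction in which the jaws open and shut, and the axes are right-handed (so a half turn about x gives the same grasp; the last joint's range is limited). The gripper opens to 88 mm and grips with 3 to 60 N. Pads are 20 mm wide; open, the fingers measure 115 mm over their backs; the gripper's body (75 mm by 178 mm) begins 61 mm behind the grasp point.
Start: joints at [1.086, 0.423, 1.63, -0, 1.089, -0.019], TCP at [0.281, 0.558, 0.223] pointing down, gripper open.
Joint ranges: [-3, 3], [-0.9, 2.11], [0.09, 2.58], [-1.31, 4.45], [0.11, 2.69], [-2.54, 2.54]. Speed limits (rad/s): [2.39, 2.39, 3.01, 3.14, 3.14, 3.14].

## Interface

Orientations are given as a unit quaternion [w, x, y, z].
In Python, from station import get_state, grab_frame, hand_in, recognise, cut_out, pinch_z gives the robot as it stands.
- The arm moves only by the tool play_rows, never from a script. Its arguments are lists of equal length, an entry for each row: "xyz": the shift along the world's x, y, z in mm, a list of three; "turn": the turn, a rotation vector about the world's x, y, z in rad, a list of three; "grip": the opening, from 0 (shut) to 1 (fully open). In form: {"xyz": [[x, y, z], ...], "turn": [[ax, ay, az], ...], "grip": [grip, ...]}. A call has 1 to 12 rows; each row is the pose to reach, as a shift and turn from the pose commanded when the call began; what a row does not reach only later rows make up. A row lasts 1/12 s, in which the tool goes at most 41.7 mm and 7.16 degrees, less where a joint would pass 70% of its speed; a pose out of reach is approached as far as the arm can. A call with a gripper value outside its range is refused whole. The fingers move at their own pace and stop on an object; "newtons" is the grip in N (left out, the last holds). Time passes only in rows, so rows that repeat a pose let the fingers close. It gives the time, the measured TCP pose, the force and the opening at its end, in the units of the state.
- get_state(): the state, without advancing time (a new reading comes with each control period).
- grab_frame(name): name is "scene" or "side" or "wrist"; returns a dict with "image" (400x640x3 uint8, red, green, blue), "camera_matrix" (3x3 intrinsics, pixels), "dist" ([k1, k2, p1, p2, k3] as OpenCV has them; the pictures are not rectified), "origin" and "rotation" of the camera in the world; the wrist camera has in their place "T_tool_cam" (4x4, takes a point from camera to tool coordinates, whose origin is the TCP and whose axes are the tool frame's). Camera axes: x right, y down, z forward; pixel columns grow to the right and rows downward; lengths in m; the calibration is good to about 2 mm. A picture is of the moment at which its call begins: read the wrist's pose just before it. There is no depth.
- hand_in(): hands the job in, once; it reports no verdict.
Trained networks look in the newest picture that a camera, given by its name, has taken for a name from the list of things; names that differ only in an ending like _2 or _b are one class to them, and where a whole thing is asked for, a point or a joint stands for the part that bears it (a point fixed in the world has none). Each returns a list of dicts, best first, with "conf" (0 to 1); they miss things now and then, are a little off and sometimes report something else, mostly with a low value. They report only what shows in the picture. A call takes as long as a camera call.
- recognise(camera, query): "rect" ([left, top, right, bottom] in pixels, round what is visible of it).
- cut_out(camera, query): "pixels" (400x640 bool, what is visible of it) and "rect" ([left, top, right, bottom] in pixels, round what is visible of it).
The state is a dict: "t": time; "q": joint angles; "joint_velocities": joint speeds; "joint_torque": joint torques, N m; "tool_pos": TCP position; "tcp_rot": TCP orientation; "contact_force": force on the tool from outside, world axes, zero at the start; "torque": the same for the moment, N m; "opening": opening from 0.0 (shut) to 1.0 (fully open).
Only numpy, scipy, OpenCV 4.12 (cv2) and the standard library are available. Lean on these libraries where they do the work, as an engineer would, in place of code of your own. Each camera call takes 0.05 s, during which the arm holds its last target.

## Task

Pack the control vials for transport, in this order: first set the white carrier flat inside the rim of the black base, then stand the red-capped, the green-capped and last the blue-capped vial upright on the carrier, each on the spot of its own colour, and finally put the yellow cover over everything so that it rests level on the ledge of the base. Let each thing go before you take the next, never tip a vial over, and leave the sample cup, the timer and the grey box where they are.

Things in the scene. Friction and masses are not known exactly. Their poses are not given: they have to be found in the camera images.
- base: black round base fixed on the bench, 164 mm diameter: disc 5 mm thick with a rim ring on it (outer diameter 122, inner 116 mm, top 15 mm above the bench). Inside the ring: recess for the carrier, floor 5 mm above the bench; outside it: flat ledge for the cover, also 5 mm above the bench. Origin: centre of the underside; z up
- carrier_mid (a point): white carrier, about 120 g: disc of 100 mm diameter, floor 4 mm and rim 10 mm above its underside; centre post 10 mm thick with a black grip (18 mm diameter, 40 to 64 mm up): hold it there. Spots of 31 mm on the floor, 26 mm from the axis; in its own (x, y), mm: red (26, 0), green (-13, 22.5), blue (-13, -22.5). Final yaw is free. Point: on the axis, 32 mm above the underside; z up
- red_vial_mid (a point): dark brown vial with a red cap, round, 25 mm diameter, 48 mm tall; can be gripped up to 42 mm above its foot, best in its upper half. Starts upright on the bench; 30 g. Point: on its axis, 24 mm above its foot; z up
- green_vial_mid (a point): dark brown vial with a green cap, round, 25 mm diameter, 48 mm tall; can be gripped up to 42 mm above its foot, best in its upper half. Starts upright on the bench; 30 g. Point: on its axis, 24 mm above its foot; z up
- blue_vial_mid (a point): dark brown vial with a blue cap, round, 25 mm diameter, 48 mm tall; can be gripped up to 42 mm above its foot, best in its upper half. Starts upright on the bench; 30 g. Point: on its axis, 24 mm above its foot; z up
- cover_mid (a point): yellow round cover, about 180 g: bell open below, outer diameter 144, inner 138 mm, 77 mm tall (72 mm inside), with a black knob on top (24 mm diameter, 77 to 110 mm above the lower edge): hold it there. Goes over the carrier and round the rim ring, lower edge on the ledge. Point: on the axis, 55 mm above the lower edge; z up
- sample_cup: bystander: white specimen cup with a yellow-orange lid, 64 mm diameter, 71 mm tall, loose. Origin: centre of its underside
- lab_timer: bystander: small white table timer, 60x70x22 mm, loose. Origin: centre of its underside
- grey_box: bystander: flat grey slide box, closed, 79x95x33 mm, loose. Origin: centre of its underside

How it is judged:
On the way, in this order (a step that is already met when the one before it is completed fails the run):
1. the carrier stands flat inside the rim of the base, released (horizontal distance between carrier_mid and base below 0.012 m and angle between carrier_mid's own z axis and vertical below 0.08 rad and z of carrier_mid in the frame of base between 0.033 and 0.041 m and linear speed of carrier below 0.02 m/s and contact force between the fingers and carrier below 0.2 N), for 0.2 s.
2. the red vial stands upright on the carrier's red spot, released, the carrier being in the base (horizontal distance between carrier_mid and base below 0.012 m and angle between carrier_mid's own z axis and vertical below 0.08 rad and z of carrier_mid in the frame of base between 0.033 and 0.041 m and x of red_vial_mid in the frame of carrier_mid between 0.014 and 0.038 m and y of red_vial_mid in the frame of carrier_mid between -0.012 and 0.012 m and z of red_vial_mid in the frame of carrier_mid between -0.009 and 0.001 m and angle between red_vial_mid's own z axis and vertical below 0.1 rad and linear speed of red_vial below 0.02 m/s and contact force between the fingers and red_vial below 0.2 N), for 0.2 s.
3. the green vial stands upright on the carrier's green spot, released, the carrier being in the base (horizontal distance between carrier_mid and base below 0.012 m and angle between carrier_mid's own z axis and vertical below 0.08 rad and z of carrier_mid in the frame of base between 0.033 and 0.041 m and x of green_vial_mid in the frame of carrier_mid between -0.025 and -0.001 m and y of green_vial_mid in the frame of carrier_mid between 0.0105 and 0.0345 m and z of green_vial_mid in the frame of carrier_mid between -0.009 and 0.001 m and angle between green_vial_mid's own z axis and vertical below 0.1 rad and linear speed of green_vial below 0.02 m/s and contact force between the fingers and green_vial below 0.2 N), for 0.2 s.
4. the blue vial stands upright on the carrier's blue spot, released, the carrier being in the base (horizontal distance between carrier_mid and base below 0.012 m and angle between carrier_mid's own z axis and vertical below 0.08 rad and z of carrier_mid in the frame of base between 0.033 and 0.041 m and x of blue_vial_mid in the frame of carrier_mid between -0.025 and -0.001 m and y of blue_vial_mid in the frame of carrier_mid between -0.0345 and -0.0105 m and z of blue_vial_mid in the frame of carrier_mid between -0.009 and 0.001 m and angle between blue_vial_mid's own z axis and vertical below 0.1 rad and linear speed of blue_vial below 0.02 m/s and contact force between the fingers and blue_vial below 0.2 N), for 0.2 s.
5. the cover rests level on the ledge of the base, over the carrier, released (horizontal distance between cover_mid and base below 0.012 m and angle between cover_mid's own z axis and vertical below 0.06 rad and z of cover_mid in the frame of base between 0.056 and 0.064 m and linear speed of cover below 0.02 m/s and contact force between the fingers and cover below 0.2 N), for 0.2 s.
At the end, for the whole second after the job is handed in: Carrier flat in the base (centres within 12 mm, seated to 4 mm), each vial upright within 12 mm (in x and in y) of the centre of its colour's spot, cover level on the base's ledge (centres within 12 mm, seated to 4 mm); all released and at rest (horizontal distance between each of carrier_mid, cover_mid and base below 0.012 m and angle between carrier_mid's own z axis and vertical below 0.08 rad and z of carrier_mid in the frame of base between 0.033 and 0.041 m and x of red_vial_mid in the frame of carrier_mid between 0.014 and 0.038 m and y of red_vial_mid in the frame of carrier_mid between -0.012 and 0.012 m and z of red_vial_mid in the frame of carrier_mid between -0.009 and 0.001 m and angle between each of red_vial_mid, green_vial_mid, blue_vial_mid's own z axis and vertical below 0.1 rad and x of green_vial_mid in the frame of carrier_mid between -0.025 and -0.001 m and y of green_vial_mid in the frame of carrier_mid between 0.0105 and 0.0345 m and z of green_vial_mid in the frame of carrier_mid between -0.009 and 0.001 m and x of blue_vial_mid in the frame of carrier_mid between -0.025 and -0.001 m and y of blue_vial_mid in the frame of carrier_mid between -0.0345 and -0.0105 m and z of blue_vial_mid in the frame of carrier_mid between -0.009 and 0.001 m and angle between cover_mid's own z axis and vertical below 0.06 rad and z of cover_mid in the frame of base between 0.056 and 0.064 m and linear speed of each of carrier, cover, red_vial, green_vial, blue_vial below 0.02 m/s); the robot touches nothing.
It fails at once if the sample cup is moved more than 30 mm (distance of sample_cup from where it was at the start of the episode above 0.03 m).
It fails at once if the timer is moved more than 30 mm (distance of lab_timer from where it was at the start of the episode above 0.03 m).
It fails at once if the grey box is moved more than 30 mm (distance of grey_box from where it was at the start of the episode above 0.03 m).
It fails at once if a vial is tipped over (more than 45 degrees) (angle between any of red_vial_mid, green_vial_mid, blue_vial_mid's own z axis and vertical above 0.79 rad).
It also fails if it takes over 138 s, if anything falls off the work surface, if the arm or the gripper's body presses on something with over 40 N, if the wrist force passes 120 N, or if a joint passes its speed limit or range.

## Working session

There is one attempt and no reset: what is moved stays moved. The work goes in short steps, Python scripts to look and compute and a tool call to move; the robot and the scene stay as the last step left them, time stands still between calls to the robot, and variables do not carry over. Pictures are saved under pics/ and viewed, and the job is handed in when it is done.

Besides the shell and the picture viewer there is one more tool, called after "Emit:" as name(argument=value, ...) on one line, values as JSON. play_rows: Moves the arm, as the interface text tells. Its arguments: {"type":"object","properties":{"xyz":{"type":"array"},"turn":{"type":"array"},"grip":{"type":"array"},"newtons":{"type":"number"}},"required":["xyz","turn","grip"]}

```bash
ls; mkdir -p pics; python3 - <<'E'
from station import *
import cv2
s=get_state(); print(s); print(pinch_z)
for n in ["scene","side","wrist"]:
    f=grab_frame(n); cv2.imwrite(f"pics/{n}0.png",cv2.cvtColor(f["image"],cv2.COLOR_RGB2BGR))
    print(n,{k:(v.tolist() if hasattr(v,'tolist') else v) for k,v in f.items() if k!="image"})
E
```

```text
pics
{'t': 0.0, 'q': array([ 1.08601827e+00,  4.23809139e-01,  1.63067940e+00, -3.53463203e-05,
        1.08860576e+00, -1.89927234e-02]), 'joint_velocities': array([-2.18189043e-03, -9.93300377e-04, -5.72210041e-04,  1.29380508e-03,
       -3.75294481e-05,  6.12145083e-05]), 'joint_torque': array([ 1.37854749e-03, -5.44625759e+01, -2.73664552e+01,  6.44350913e-02,
        2.27023620e-02, -1.33688422e-04]), 'tool_pos': array([0.28042708, 0.55793869, 0.22192566]), 'tcp_rot': array([ 0.60144324, -0.37138927,  0.60234624,  0.37083021]), 'contact_force': array([0.12376461, 0.04707908, 0.29341847]), 'torque': array([-0.0169564 ,  0.01098019,  0.00838822]), 'opening': 1.0014302195885103}
0.0187
scene {'camera_matrix': [[377.9364686957008, 0.0, 318.9598169993798], [0.0, 377.9364686957008, 196.38453390031728], [0.0, 0.0, 1.0]], 'dist': [-0.03816215917278166, 0.0, 0.0, 0.0, 0.0], 'origin': [0.15793753564234844, -0.5035541640449951, 0.7578459985977951], 'rotation': [-0.3510378462228547, 0.8806984364186634, -0.2913130925934362, 0.1275906606793335]}
side {'camera_matrix': [[462.74637953915607, 0.0, 320.54168044325183], [0.0, 462.74637953915607, 196.3202316241534], [0.0, 0.0, 1.0]], 'dist': [-0.11874714068382729, 0.0, 0.0, 0.0, 0.0], 'origin': [0.3460143018032881, 0.8497657266099586, 1.1594525308783414], 'rotation': [0.040602831574162536, -0.1345283294781309, 0.9363061678735604, -0.32184514698517963]}
wrist {'camera_matrix': [[297.9226545622324, 0.0, 322.17109896047486], [0.0, 297.9226545622324, 196.97449333922108], [0.0, 0.0, 1.0]], 'dist': [-0.01423088251908674, 0.0, 0.0, 0.0, 0.0], 'T_tool_cam': [[6.73871421473392e-05, -0.26113617322346566, 0.9653019706253461, -0.16209219046158413], [0.00021421643949326324, -0.9653019468992449, -0.2611361817593338, 0.07141407266418545], [0.9999999747851446, 0.0002243807721833484, -9.10927826009671e-06, 0.00011807860903312317], [0.0, 0.0, 0.0, 1.0]]}
```

View pics/scene0.png

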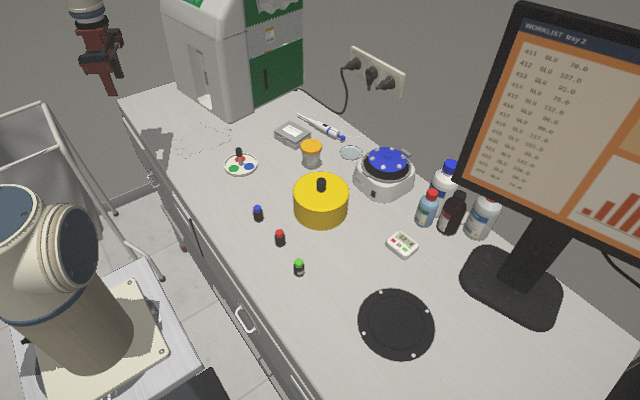

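View pics/side0.png

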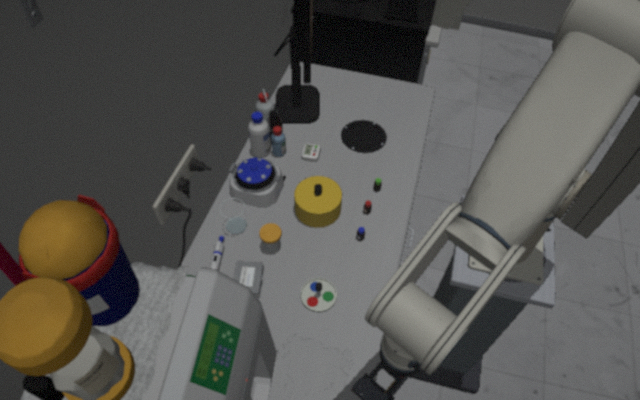

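View pics/wrist0.png

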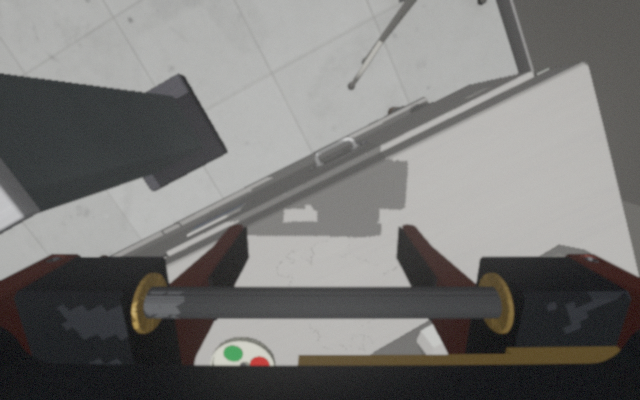

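The scene camera shows the base (396,323), cover (321,198), vials blue (258,213), red (280,238) and green (299,267), the carrier (240,163), the cup (311,152), the timer (402,244) and the box (291,132). Next I fit models to the network masks from both cameras.

```bash
cat > h.py <<'E'
import numpy as np, cv2
from station import *
from scipy.spatial.transform import Rotation as R
from scipy.optimize import least_squares
def q2R(q): return R.from_quat(q,scalar_first=True).as_matrix()
def cam(name,frame=None,state=None):
    if name=="wrist":
        s=state or get_state(); f=frame or grab_frame(name)
        T=np.eye(4);T[:3,:3]=q2R(s["tcp_rot"]);T[:3,3]=s["tool_pos"]; T=T@np.array(f["T_tool_cam"])
        Rw,o=T[:3,:3],T[:3,3]
    else:
        f=frame or grab_frame(name); r=np.array(f["rotation"]); 
        Rw=q2R(r) if r.size==4 else r; o=np.array(f["origin"])
    return dict(R=Rw,o=o,K=np.array(f["camera_matrix"]),d=np.array(f["dist"]),img=f["image"])
def proj(c,P):
    P=np.atleast_2d(P); X=(P-c["o"])@c["R"]
    uv,_=cv2.projectPoints(X.astype(float),np.zeros(3),np.zeros(3),c["K"],c["d"]); return uv[:,0]
def unproj(c,uv,z):
    n=cv2.undistortPoints(np.array(uv,float).reshape(-1,1,2),c["K"],c["d"])[:,0]
    d=np.c_[n,np.ones(len(n))]@c["R"].T
    return c["o"]+d*((z-c["o"][2])/d[:,2])[:,None]
A=np.linspace(0,2*np.pi,48,endpoint=False)
def stack(levels): return np.vstack([np.c_[r*np.cos(A),r*np.sin(A),0*A+z] for r,z in levels])
M={"base":[(.082,0),(.082,.005),(.061,.015)],
 "carrier_mid":[(.05,0),(.05,.010),(.009,.04),(.009,.064)],
 "vial":[(.0125,0),(.0125,.048)],
 "cover_mid":[(.072,0),(.072,.077),(.012,.11)],
 "sample_cup":[(.032,0),(.032,.071)]}
def model(n): return stack(M["vial" if "vial" in n else n])
def hullmask(uv,shape=(400,640)):
    m=np.zeros(shape,np.uint8); cv2.fillConvexPoly(m,cv2.convexHull(np.round(uv*16).astype(np.int32)),1,shift=4); return m
def feats_uv(uv):
    h=cv2.convexHull(uv.astype(np.float32))[:,0]; m=cv2.moments(h)
    return np.r_[h.min(0),h.max(0)+0, m["m10"]/m["m00"],m["m01"]/m["m00"]]
def feats_mask(px):
    ys,xs=np.nonzero(px); h=cv2.convexHull(np.c_[xs,ys].astype(np.float32))[:,0]; m=cv2.moments(h)
    return np.r_[h.min(0)-.5,h.max(0)+.5,m["m10"]/m["m00"],m["m01"]/m["m00"]]
def fit(n,cs,masks,x0,z0=0.):
    P=model(n); F=[feats_mask(m) for m in masks]; w=np.array([1,1,1,1,2,2])
    def res(p): return np.concatenate([(feats_uv(proj(c,P+[p[0],p[1],z0]))-f)*w for c,f in zip(cs,F)])
    r=least_squares(res,x0,diff_step=1e-4,x_scale=.01); return r.x,r.fun
E
cat > a.py <<'E'
from h import *
names=["base","carrier_mid","red_vial_mid","green_vial_mid","blue_vial_mid","cover_mid","sample_cup","lab_timer","grey_box"]
C={n:cam(n) for n in ["scene","side"]}
ov={n:C[n]["img"].copy() for n in C}
for n in names:
    got={}
    for c in C:
        r=cut_out(c,n)
        if not r: print(n,c,"none"); continue
        b=r[0]; got[c]=b["pixels"]; print(n,c,round(b["conf"],2),np.round(b["rect"],1),[round(k["conf"],2) for k in r[1:]])
        cn,_=cv2.findContours(b["pixels"].astype(np.uint8),0,2); cv2.drawContours(ov[c],cn,-1,(255,0,255),1)
    for sel in [["scene"],["side"],["scene","side"]]:
        if not all(k in got for k in sel): continue
        ys,xs=np.nonzero(got[sel[0]]); x0=unproj(C[sel[0]],[[xs.mean(),ys.mean()]],.02)[0,:2]
        if n in("lab_timer","grey_box"): print("  ",sel,x0); continue
        p,f=fit(n,[C[k] for k in sel],[got[k] for k in sel],x0); print("  ",sel,np.round(p,4),np.round(f,1))
for c in C: cv2.imwrite(f"pics/{c}_ov.png",cv2.cvtColor(ov[c],cv2.COLOR_RGB2BGR))
E
python3 a.py
```

```text
base scene 0.82 [356.2 288.3 434.6 362. ] [0.46]
base side 0.6 [341.3 116.9 389.2 154.8] []
   ['scene'] [ 0.5165 -0.3228] [ 0.1 -0.5  0.   0.8 -0.1 -0.2]
   ['side'] [ 0.5144 -0.3235] [-0.1 -0.4  0.2  0.3 -0.   0. ]
   ['scene', 'side'] [ 0.5158 -0.323 ] [-0.1 -0.3 -0.1  1.  -0.4  0.3 -0.6 -0.4 -0.3  0.3 -0.9  0. ]
carrier_mid scene 0.87 [225.3 148.1 258.  178.6] []
carrier_mid side none
   ['scene'] [0.4987 0.3084] [ 0.7  0.2 -0.2  0.2 -0.2 -0.2]
red_vial_mid scene 0.51 [277.  228.9 288.5 245.8] []
red_vial_mid side none
   ['scene'] [ 0.4325 -0.0043] [-0.1 -1.   0.3  1.3 -0.1 -0.1]
green_vial_mid scene 0.59 [290.9 259.5 302.2 278.2] []
green_vial_mid side none
   ['scene'] [ 0.4208 -0.1015] [-1.2 -2.6  1.2  2.4  0.   0. ]
blue_vial_mid scene 0.48 [251.4 206.8 263.2 218.7] [0.41]
blue_vial_mid side 0.4 [355.4 224.4 366.4 239.8] []
   ['scene'] [0.432  0.0933] [-0.  -1.  -0.5  1.6  0.2 -0.3]
   ['side'] [0.429 0.099] [-0.9 -1.8  0.9  2.3 -0.  -0.2]
   ['scene', 'side'] [0.431  0.0957] [-0.9 -1.4 -1.3  1.2 -1.4 -1.1 -1.2 -2.9  0.5  1.2 -0.8 -2.4]
cover_mid scene 0.97 [291.  170.1 350
[... 355 characters left out ...]
e 0.83 [260.9 221.2 281.1 253.1] [0.75]
   ['scene'] [0.6757 0.2001] [-1.1 -1.8  0.9  1.4  0.1  0.1]
   ['side'] [0.6742 0.1906] [-1.1 -1.8  0.9  1.3  0.1  0.2]
   ['scene', 'side'] [0.6737 0.1944] [-0.5 -0.6  1.5  2.7  1.3  2.6 -1.4 -0.7  0.7  2.4 -0.4  2.4]
lab_timer scene 0.95 [387.3 234.8 417.5 262.3] []
lab_timer side 0.62 [301.7 143.8 320.9 162.8] [0.51]
   ['scene'] [ 0.66008017 -0.19496788]
   ['side'] [ 0.66779751 -0.17668829]
   ['scene', 'side'] [ 0.66008017 -0.19496788]
grey_box scene 0.61 [273.9 119.8 307.3 148.5] []
grey_box side 0.6 [232.6 260.3 262.9 296.6] []
   ['scene'] [0.69188098 0.32469205]
   ['side'] [0.69061493 0.31693454]
   ['scene', 'side'] [0.69188098 0.32469205]
```

```bash
python3 - <<'E'
from h import *
s=get_state(); T=q2R(s["tcp_rot"]); print("tool axes cols\n",np.round(T,3))
C=cam("wrist"); print("cam pos",C["o"],"view",np.round(C["R"],3))
print("TCP px",proj(C,s["tool_pos"]), "center ray ground",unproj(C,[[320,150]],0),unproj(C,[[320,20]],0))
S=cam("scene"); print("monitor foot",unproj(S,[[462,275],[535,328],[563,290],[480,245]],0))
Sd=cam("side"); print("monitor foot side",unproj(Sd,[[277,121],[319,117],[318,90]],0))
print("bottles",unproj(S,[[425,225],[448,233],[478,238]],0)); print("mixer",unproj(S,[[365,190],[385,200],[410,185]],0))
print("analyser",unproj(S,[[232,121],[170,88],[300,95]],0))
E
```

```text
tool axes cols
 [[-0.    -0.893  0.449]
 [ 0.     0.449  0.893]
 [-1.     0.    -0.   ]]
cam pos [0.2169105  0.59058655 0.3847667 ] view [[ 0.449  0.863  0.233]
 [ 0.894 -0.433 -0.117]
 [-0.     0.261 -0.965]]
TCP px [[321.962916   242.22746519]] center ray ground [[0.25282167 0.5693884  0.        ]] [[0.11909806 0.63688652 0.        ]]
monitor foot [[ 0.72705071 -0.33414532  0.        ]
 [ 0.74794053 -0.51445755  0.        ]
 [ 0.8855653  -0.50366088  0.        ]
 [ 0.83528673 -0.30561035  0.        ]]
monitor foot side [[ 0.83365598 -0.30790786  0.        ]
 [ 0.69295598 -0.37235911  0.        ]
 [ 0.74009279 -0.51998211  0.        ]]
bottles [[ 0.7714272  -0.17790053  0.        ]
 [ 0.79964473 -0.23167723  0.        ]
 [ 0.84971754 -0.28873084  0.        ]]
mixer [[ 7.30121513e-01  1.15140550e-02  1.11022302e-16]
 [ 7.49031310e-01 -5.04169851e-02 -1.11022302e-16]
 [ 8.49776195e-01 -4.99602661e-02  0.00000000e+00]]
analyser [[ 5.83778301e-01  5.29307174e-01  0.00000000e+00]
 [ 4.94197755e-01  8.62523517e-01 -1.11022302e-16]
 [ 8.69678026e-01  5.31171754e-01  0.00000000e+00]]
```

View pics/scene_ov.png

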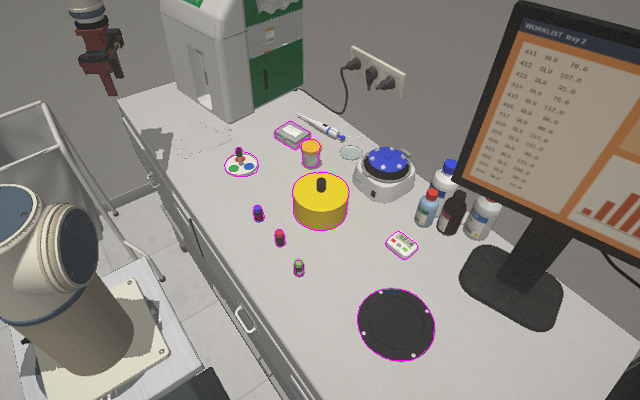

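Emit:
play_rows(xyz=[[219,-248,-60],[219,-248,-60],[219,-248,-60],[219,-248,-60],[219,-248,-60],[219,-248,-60],[219,-248,-60],[219,-248,-60],[219,-248,-60],[219,-248,-60],[219,-248,-60],[219,-248,-60]], turn=[[0,0,0.466],[0,0,0.466],[0,0,0.466],[0,0,0.466],[0,0,0.466],[0,0,0.466],[0,0,0.466],[0,0,0.466],[0,0,0.466],[0,0,0.466],[0,0,0.466],[0,0,0.466]], grip=[1,1,1,1,1,1,1,1,1,1,1,1], newtons=20)

```text
t: 2.3
tool_pos: [0.499, 0.3115, 0.1629]
tcp_rot: [0.5, -0.5, 0.5, 0.5]
contact_force: [-0.1, -0.2, 0.2]
opening: 0.996
```

```bash
cat > look.py <<'E'
from h import *
import sys
tag=sys.argv[1]; names=sys.argv[2].split(","); z0=float(sys.argv[3]) if len(sys.argv)>3 else 0.
s=get_state(); print("t",round(s["t"],2),"tcp",np.round(s["tool_pos"],4),"open",round(s["opening"],3),"F",np.round(s["contact_force"],1)); print("jaw ang",np.degrees(np.arctan2(*q2R(s["tcp_rot"])[[1,0],2])).round(2),"xaxis",q2R(s["tcp_rot"])[:,0].round(3))
c=cam("wrist",state=s); ov=c["img"].copy()
for n in names:
    r=cut_out("wrist",n)
    if not r: print(n,"none"); continue
    for b in r[:2]:
        m=b["pixels"]; print(n,round(b["conf"],2),np.round(b["rect"]))
        cn,_=cv2.findContours(m.astype(np.uint8),0,2); cv2.drawContours(ov,cn,-1,(255,0,255),1)
    m=r[0]["pixels"]; ys,xs=np.nonzero(m); x0=unproj(c,[[xs.mean(),ys.mean()]],z0+.03)[0,:2]
    p,f=fit(n,[c],[m],x0,z0); print("  fit",np.round(p,4),np.round(f,1))
    uv=proj(c,model(n)+[p[0],p[1],z0]); 
    for u in uv: cv2.circle(ov,tuple(int(v) for v in np.clip(u,-2000,2000)),0,(0,255,255),-1)
cv2.imwrite(f"pics/{tag}.png",cv2.cvtColor(ov,cv2.COLOR_RGB2BGR))
E
python3 look.py w1 carrier_mid
```

```text
t 2.3 tcp [0.499  0.3115 0.1629] open 0.996 F [-0.1 -0.2  0.2]
jaw ang 90.06 xaxis [ 0.  0. -1.]
carrier_mid 0.95 [275. 136. 369. 226.]
  fit [0.4962 0.3101] [-0.1 -0.1  0.4  0.1 -0.2  0. ]
```

View pics/w1.png

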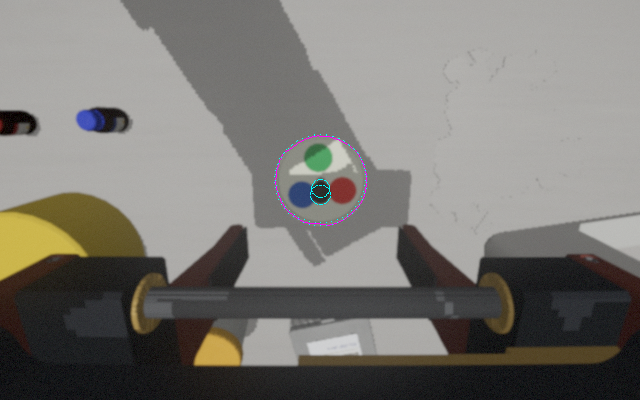

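The carrier fit is clean: centre (0.496, 0.310) in the world, disc at pixel (321,180), with the spots red to the right, green up and blue to the left. Descending to grasp.

Emit:
play_rows(xyz=[[-2.5,-1.5,-40],[-2.5,-1.5,-80],[-2.5,-1.5,-110],[-2.5,-1.5,-129],[-2.5,-1.5,-129],[-2.5,-1.5,-129],[-2.5,-1.5,-129],[-2.5,-1.5,-129],[-2.5,-1.5,-129],[-2.5,-1.5,-129],[-2.5,-1.5,-129],[-2.5,-1.5,-129]], turn=[[0,0,0],[0,0,0],[0,0,0],[0,0,0],[0,0,0],[0,0,0],[0,0,0],[0,0,0],[0,0,0],[0,0,0],[0,0,0],[0,0,0]], grip=[1,1,1,1,1,0.5,0,0,0,0,0,0], newtons=20)

```text
t: 3.4
tool_pos: [0.4975, 0.309, 0.0343]
tcp_rot: [0.5, -0.5, 0.5, 0.5]
contact_force: [-0.5, -0.1, -0.2]
opening: 0.506
```

Emit:
play_rows(xyz=[[0,0,0],[0,0,0],[0,0,0],[0,0,0],[0,0,0],[0,0,0],[0,0,0],[0,0,0],[0,0,0],[0,0,0]], turn=[[0,0,0],[0,0,0],[0,0,0],[0,0,0],[0,0,0],[0,0,0],[0,0,0],[0,0,0],[0,0,0],[0,0,0]], grip=[0,0,0,0,0,0,0,0,0,0])

```text
t: 4.23
tool_pos: [0.4972, 0.3089, 0.0336]
tcp_rot: [-0.5, 0.5, -0.5, -0.5]
contact_force: [-0.3, -0.2, -0.4]
opening: 0.199
```

Emit:
play_rows(xyz=[[0,0,30],[0,0,70],[0,0,110],[0,0,150],[0,0,187],[0,-20,187],[0,-50,187],[0,-90,187],[5,-130,187],[10,-170,187],[15,-205,187],[20,-240,187]], turn=[[0,0,0],[0,0,0],[0,0,0],[0,0,0],[0,0,0],[0,0,0],[0,0,0],[0,0,0],[0,0,0],[0,0,0],[0,0,0],[0,0,0]], grip=[0,0,0,0,0,0,0,0,0,0,0,0])

```text
t: 5.23
tool_pos: [0.5167, 0.0671, 0.2207]
tcp_rot: [0.5, -0.5, 0.5, 0.5]
contact_force: [0.8, 1.0, -1.6]
opening: 0.201
```

Emit:
play_rows(xyz=[[7,-40,0],[14,-80,0],[21,-115,0],[28,-145,0],[35,-170,0],[43,-185,0],[43,-189,0],[43,-189,0],[43,-189,0],[43,-189,0]], turn=[[0,0,0],[0,0,0],[0,0,0],[0,0,0],[0,0,0],[0,0,0],[0,0,0],[0,0,0],[0,0,0],[0,0,0]], grip=[0,0,0,0,0,0,0,0,0,0])

```text
t: 6.07
tool_pos: [0.5597, -0.1187, 0.2205]
tcp_rot: [0.5, -0.5, 0.5, 0.501]
contact_force: [-0.4, -0.7, -0.3]
opening: 0.199
```

```bash
python3 look.py w2 base,green_vial_mid,red_vial_mid
```

```text
t 6.07 tcp [ 0.5597 -0.1187  0.2205] open 0.199 F [-0.4 -0.7 -0.3]
jaw ang 90.08 xaxis [-0.001  0.    -1.   ]
base 0.76 [ 94.  70. 223. 202.]
  fit [ 0.5156 -0.3236] [-0.8 -0.6  0.5  1.5  0.1 -0.3]
green_vial_mid 0.8 [328.  38. 350.  70.]
green_vial_mid 0.49 [491.  53. 536.  81.]
  fit [ 0.423  -0.1017] [-0.6 -1.6  1.3  2.5 -0.4 -0.2]
red_vial_mid 0.79 [408.  54. 441.  82.]
red_vial_mid 0.32 [600. 244. 638. 277.]
  fit [ 0.4335 -0.0067] [-2.3 -3.   1.   2.1  0.5  0.7]
```

View pics/w2.png

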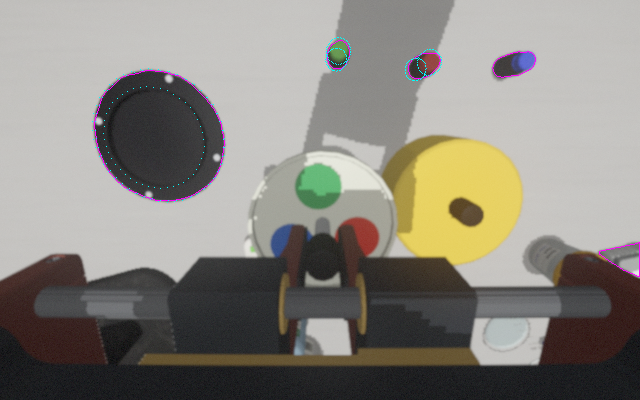

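Base measured at (0.5156, -0.3236), which agrees with the other cameras. Moving over it, then down.

Emit:
play_rows(xyz=[[-8,-38,0],[-16,-76,0],[-24,-114,0],[-32,-150,0],[-39,-182,0],[-43,-205,0],[-43,-205,-20],[-43,-205,-55],[-43,-205,-90],[-43,-205,-120],[-43,-205,-145],[-43,-205,-155]], turn=[[0,0,0],[0,0,0],[0,0,0],[0,0,0],[0,0,0],[0,0,0],[0,0,0],[0,0,0],[0,0,0],[0,0,0],[0,0,0],[0,0,0]], grip=[0,0,0,0,0,0,0,0,0,0,0,0])

```text
t: 7.27
tool_pos: [0.5153, -0.3234, 0.0621]
tcp_rot: [0.499, -0.498, 0.5, 0.502]
contact_force: [-1.7, 0.0, -1.2]
opening: 0.203
```

Emit:
play_rows(xyz=[[0,0,-7],[0,0,-14],[0,0,-20],[0,0,-24],[0,0,-26.5],[0,0,-26.5],[0,0,-26.5]], turn=[[0,0,0],[0,0,0],[0,0,0],[0,0,0],[0,0,0],[0,0,0],[0,0,0]], grip=[0,0,0,0,0,0,0])

```text
t: 7.85
tool_pos: [0.5175, -0.3253, 0.0397]
tcp_rot: [-0.5, 0.5, -0.5, -0.5]
contact_force: [-0.7, -0.2, -1.2]
opening: 0.202
```

```bash
python3 look.py w3 carrier_mid,base 0.005; python3 - <<'E'
from h import *
c=cam("scene");cv2.imwrite("pics/s3.png",cv2.cvtColor(cv2.resize(c["img"][230:390,300:500],None,fx=4,fy=4)[...,::-1].copy(),cv2.COLOR_BGR2BGRA)[...,:3])
E
```

```text
t 7.85 tcp [ 0.5175 -0.3253  0.0397] open 0.202 F [-0.7 -0.2 -1.2]
jaw ang 90.01 xaxis [ 0.001 -0.    -1.   ]
carrier_mid 0.79 [248. 151. 396. 287.]
  fit [ 0.5146 -0.3251] [ 0.7 -2.8 -0.2  1.8 -0.3  0.7]
base 0.61 [207.  96. 440. 260.]
  fit [ 0.4993 -0.3242] [ -7.  -29.9   7.3  46.9  -0.1   0.4]
```

View pics/s3.png

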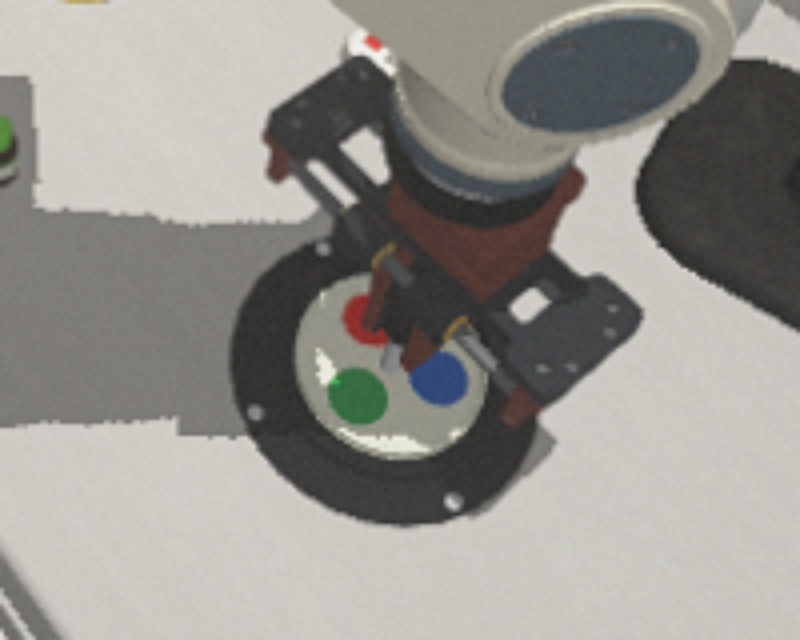

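View pics/w3.png

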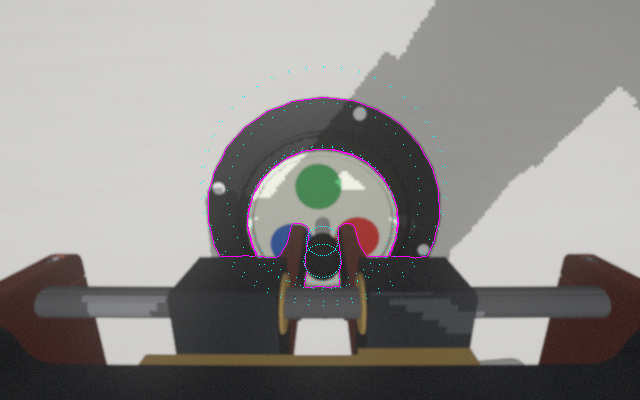

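Emit:
play_rows(xyz=[[0,0,-0.7],[0,0,-0.7],[0,0,-0.7],[0,0,-0.7],[0,0,-0.7],[0,0,-0.7],[0,0,20],[0,0,50],[0,0,90],[0,0,110],[0,0,110],[0,0,110]], turn=[[0,0,0],[0,0,0],[0,0,0],[0,0,0],[0,0,0],[0,0,0],[0,0,0],[0,0,0],[0,0,0],[0,0,0],[0,0,0],[0,0,0]], grip=[0,0.6,0.6,0.6,0.6,0.6,0.6,0.6,0.6,0.6,0.6,0.6])

```text
t: 9.05
tool_pos: [0.5178, -0.3255, 0.1505]
tcp_rot: [-0.5, 0.501, -0.5, -0.499]
contact_force: [-0.6, 0.7, -0.2]
opening: 0.6
```

```bash
cat > spots.py <<'E'
# carrier pose from wrist: centre via mask fit, spots via colour
from h import *
import sys
s=get_state(); print("t",round(s["t"],2),"tcp",np.round(s["tool_pos"],4),"open",round(s["opening"],3))
c=cam("wrist",state=s); z=.009
hsv=cv2.cvtColor(c["img"],cv2.COLOR_RGB2HSV); ov=c["img"].copy()
r=cut_out("wrist","carrier_mid")
if r:
    b=r[0]; ys,xs=np.nonzero(b["pixels"]); p,f=fit("carrier_mid",[c],[b["pixels"]],unproj(c,[[xs.mean(),ys.mean()]],z)[0,:2],.005); print("carrier fit",b["conf"],p.round(4),f.round(1))
    cn,_=cv2.findContours(b["pixels"].astype(np.uint8),0,2); cv2.drawContours(ov,cn,-1,(255,0,255),1)
b=cut_out("wrist","base"); 
if b:
    ys,xs=np.nonzero(b[0]["pixels"]); p,f=fit("base",[c],[b[0]["pixels"]],unproj(c,[[xs.mean(),ys.mean()]],z)[0,:2],0); print("base fit",p.round(4),f.round(1))
cen={}
roi=cv2.dilate(hullmask(proj(c,stack([(.05,.009)])+[.5156,-.3236,0])),np.ones((9,9)))
for n,(lo,hi) in {"red":(172,8),"green":(45,90),"blue":(100,130)}.items():
    h=hsv[...,0]; m=((h>=lo)|(h<=hi)) if lo>hi else ((h>=lo)&(h<=hi))
    m=(m&(hsv[...,1]>100)&(hsv[...,2]>30)&(roi>0)).astype(np.uint8)
    k,l,st,ct=cv2.connectedComponentsWithStats(m)
    if k<2: print(n,"none"); continue
    i=1+np.argmax(st[1:,4]); cn,_=cv2.findContours((l==i).astype(np.uint8),0,1); cv2.drawContours(ov,cn,-1,(255,255,0),1)
    pts=cn[0][:,0].astype(float); W=unproj(c,pts,z)[:,:2]; (x,y),rad=cv2.minEnclosingCircle((W*1000).astype(np.float32))
    cen[n]=np.array([x,y])/1000; print(n,st[i,4],cen[n].round(4),"r",round(rad,1))
loc={"red":(.026,0),"green":(-.013,.0225),"blue":(-.013,-.0225)}
ks=list(cen); L=np.array([loc[k] for k in ks]); W=np.array([cen[k] for k in ks])
r=least_squares(lambda q:((L@np.array([[np.cos(q[2]),np.sin(q[2])],[-np.sin(q[2]),np.cos(q[2])]])+q[:2])-W).ravel(),[W[:,0].mean(),W[:,1].mean(),1.0],x_scale=[.01,.01,.1])
q=r.x; print("carrier",q[:2].round(4),"yaw deg",np.degrees(q[2]).round(1),"res mm",(r.fun*1000).round(1))
for k,v in loc.items():
    a=np.array(v); print(k,"target",(q[:2]+[a[0]*np.cos(q[2])-a[1]*np.sin(q[2]),a[0]*np.sin(q[2])+a[1]*np.cos(q[2])]).round(4),"radial deg",(np.degrees(q[2]+np.arctan2(a[1],a[0]))%360).round(1))
cv2.imwrite(f"pics/{sys.argv[1]}.png",ov[...,::-1])
E
python3 spots.py w4
```

```text
t 9.05 tcp [ 0.5178 -0.3255  0.1505] open 0.6
carrier fit 0.94 [ 0.5163 -0.3244] [-1.  -1.2  0.5  0.6  0.2  0.4]
base fit [ 0.5153 -0.3238] [-0.2 -1.2 -0.1  0.9  0.1  0.3]
red 599 [ 0.5268 -0.3016] r 15.1
green 561 [ 0.4907 -0.3278] r 13.7
blue 519 [ 0.5319 -0.346 ] r 14.3
carrier [ 0.5165 -0.3251] yaw deg 66.2 res mm [ 0.1  0.2 -0.1 -0.1 -0.  -0.1]
red target [ 0.527  -0.3013] radial deg 66.2
green target [ 0.4906 -0.328 ] radial deg 186.3
blue target [ 0.5318 -0.3461] radial deg 306.2
```

View pics/w4.png

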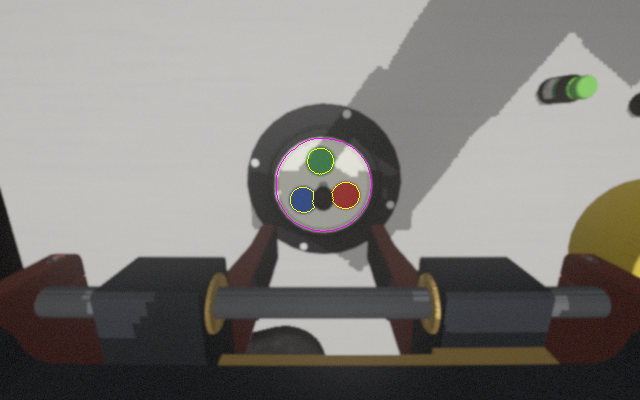

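Carrier is seated within 1.5 mm of centre, yaw 66.2°. Next, hover over the red vial.

Emit:
play_rows(xyz=[[-9,38,0],[-18,76,0],[-27,114,0],[-36,152,0],[-46,190,0],[-56,228,0],[-66,266,0],[-76,300,0],[-84,319,-10],[-84,319,-10],[-84,319,-10],[-84,319,-10]], turn=[[0,0,0],[0,0,0],[0,0,0],[0,0,0],[0,0,0],[0,0,0],[0,0,0],[0,0,0],[0,0,0],[0,0,0],[0,0,0],[0,0,0]], grip=[0.7,0.7,0.7,0.7,0.7,0.7,0.7,0.7,0.7,0.7,0.7,0.7])

```text
t: 10.2
tool_pos: [0.4333, -0.0065, 0.1387]
tcp_rot: [0.5, -0.5, 0.5, 0.5]
contact_force: [0.7, 0.0, -0.2]
opening: 0.699
```

```bash
python3 look.py w5 red_vial_mid,green_vial_mid,blue_vial_mid; python3 -c "
from station import *;print(get_state()['q'].round(2))"
```

```text
t 10.2 tcp [ 0.4333 -0.0065  0.1387] open 0.699 F [ 0.7  0.  -0.2]
jaw ang 90.04 xaxis [-0.001 -0.    -1.   ]
red_vial_mid 0.81 [310. 173. 339. 210.]
  fit [ 0.4301 -0.0046] [-0.6 -2.6  0.9  1.9 -0.2  0.3]
green_vial_mid 0.77 [202. 165. 239. 196.]
  fit [ 0.4196 -0.099 ] [-2.1 -1.8  2.5  2.5 -0.  -0.4]
blue_vial_mid 0.94 [408. 177. 449. 211.]
  fit [0.429  0.0939] [-3.6 -2.5  2.8  2.8  0.1 -0.2]
[-0.04  0.28  2.1  -0.    0.76 -1.61]
```

View pics/w5.png

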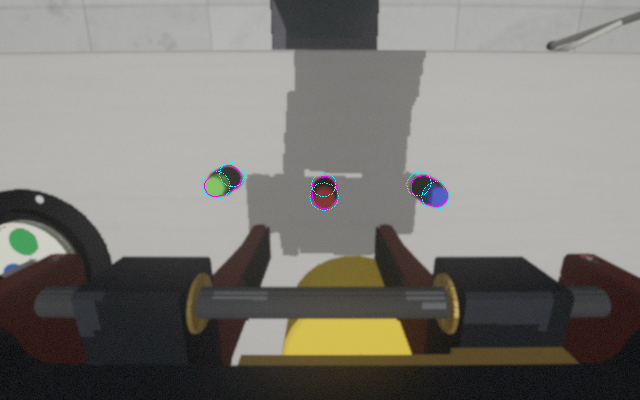

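Red vial at (0.430, -0.0045), pixel (324,190), upright and centred between the fingers. Descending and gripping.

Emit:
play_rows(xyz=[[-2.3,2,-30],[-2.3,2,-65],[-2.3,2,-95],[-2.3,2,-115],[-2.3,2,-125],[-2.3,2,-125],[-2.3,2,-125],[-2.3,2,-125],[-2.3,2,-125],[-2.3,2,-125],[-2.3,2,-125],[-2.3,2,-125]], turn=[[0,0,0],[0,0,0],[0,0,0],[0,0,0],[0,0,0],[0,0,0],[0,0,0],[0,0,0],[0,0,0],[0,0,0],[0,0,0],[0,0,0]], grip=[0.7,0.7,0.7,0.7,0.7,0.5,0.4,0.3,0.2,0.2,0.2,0.2], newtons=15)

```text
t: 11.4
tool_pos: [0.4316, -0.0041, 0.015]
tcp_rot: [-0.5, 0.501, -0.5, -0.5]
contact_force: [-0.5, -0.7, 7.9]
opening: 0.282
```

Emit:
play_rows(xyz=[[0,0,0],[0,0,0],[0,0,0],[0,0,0],[0,0,15],[0,0,45],[0,0,85],[0,0,107],[0,0,107],[0,0,107]], turn=[[0,0,0],[0,0,0],[0,0,0],[0,0,0],[0,0,0],[0,0,0],[0,0,0],[0,0,0],[0,0,0],[0,0,0]], grip=[0.1,0.1,0.1,0.1,0.1,0.1,0.1,0.1,0.1,0.1])

```text
t: 12.23
tool_pos: [0.4318, -0.0041, 0.1224]
tcp_rot: [-0.501, 0.501, -0.499, -0.499]
contact_force: [0.4, -0.3, -0.5]
opening: 0.285
```

```bash
python3 look.py w6 red_vial_mid 0.107
```

```text
t 12.23 tcp [ 0.4318 -0.0041  0.1224] open 0.285 F [ 0.4 -0.3 -0.5]
jaw ang 90.02 xaxis [ 0.004 -0.    -1.   ]
red_vial_mid 0.74 [300. 218. 344. 288.]
  fit [ 0.4305 -0.0038] [-2.9 -5.9  3.   3.8 -0.1  0.8]
```

View pics/w6.png

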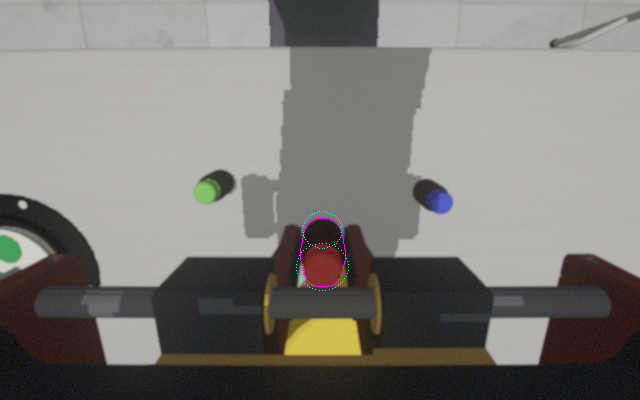

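Red vial held upright. Carrying it to the base while turning the jaws to -23.8°, tangential to the red spot.

Emit:
play_rows(xyz=[[5,-15,18],[12,-37,18],[18,-57,18],[25,-77,18],[32,-100,18],[38,-120,18],[45,-140,18],[52,-162,18],[58,-182,18],[65,-204,18],[72,-226,18],[78,-245,18]], turn=[[0,0,-0.11],[0,0,-0.23],[0,0,-0.35],[0,0,-0.47],[0,0,-0.59],[0,0,-0.71],[0,0,-0.83],[0,0,-0.95],[0,0,-1.07],[0,0,-1.19],[0,0,-1.31],[0,0,-1.43]], grip=[0.1,0.1,0.1,0.1,0.1,0.1,0.1,0.1,0.1,0.1,0.1,0.1])

```text
t: 13.33
tool_pos: [0.5082, -0.25, 0.1369]
tcp_rot: [0.704, -0.047, 0.707, 0.048]
contact_force: [0.6, 1.3, 0.1]
opening: 0.283
```

Emit:
play_rows(xyz=[[5,-15,0],[10,-30,0],[14,-42,0],[17,-52,0],[17,-52,0],[17,-52,0],[17,-52,0],[17,-52,0]], turn=[[0,0,-0.12],[0,0,-0.24],[0,0,-0.36],[0,0,-0.48],[0,0,-0.556],[0,0,-0.556],[0,0,-0.556],[0,0,-0.556]], grip=[0.1,0.1,0.1,0.1,0.1,0.1,0.1,0.1])

```text
t: 14.0
tool_pos: [0.5252, -0.3005, 0.1378]
tcp_rot: [0.691, 0.145, 0.693, -0.144]
contact_force: [0.6, 0.5, -0.7]
opening: 0.281
```

```bash
python3 look.py w7 red_vial_mid 0.125;python3 spots.py w7b
```

```text
t 14.0 tcp [ 0.5252 -0.3005  0.1378] open 0.281 F [ 0.6  0.5 -0.7]
jaw ang -23.63 xaxis [-0.002  0.001 -1.   ]
red_vial_mid 0.63 [298. 216. 345. 288.]
  fit [ 0.5262 -0.2981] [-4.  -6.4  3.9  4.4  0.   0.7]
t 14.1 tcp [ 0.5255 -0.3006  0.1385] open 0.279
carrier fit 0.59 [ 0.5211 -0.3157] [ -0.9 -10.4   0.9  15.5  -0.   -1.6]
base fit [ 0.5166 -0.3233] [-0.8 -1.6  0.6  2.   0.1  0.1]
red 652 [ 0.527  -0.3013] r 14.7
green 274 [ 0.4906 -0.3276] r 13.7
blue 300 [ 0.532  -0.3457] r 14.1
carrier [ 0.5165 -0.3249] yaw deg 66.2 res mm [ 0.   0.3  0.1 -0.1 -0.2 -0.1]
red target [ 0.527  -0.3011] radial deg 66.2
green target [ 0.4907 -0.3277] radial deg 186.2
blue target [ 0.5319 -0.3458] radial deg 306.2
```

View pics/w7b.png

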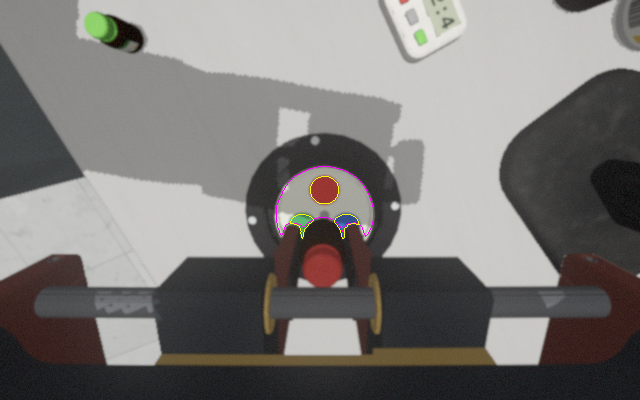

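Emit:
play_rows(xyz=[[1.5,-1.4,-25],[1.5,-1.4,-55],[1.5,-1.4,-80],[1.5,-1.4,-95],[1.5,-1.4,-104],[1.5,-1.4,-109],[1.5,-1.4,-112],[1.5,-1.4,-113.5],[1.5,-1.4,-113.5],[1.5,-1.4,-113.5]], turn=[[0,0,0],[0,0,0],[0,0,0],[0,0,0],[0,0,0],[0,0,0],[0,0,0],[0,0,0],[0,0,0],[0,0,0]], grip=[0.1,0.1,0.1,0.1,0.1,0.1,0.1,0.1,0.1,0.1])

```text
t: 15.08
tool_pos: [0.528, -0.3028, 0.0266]
tcp_rot: [0.692, 0.145, 0.691, -0.146]
contact_force: [-0.1, -1.2, -0.2]
opening: 0.279
```

```bash
python3 look.py w8 red_vial_mid 0.009; python3 - <<'E'
from h import *
for n in ["scene","side"]:
    c=cam(n); im=c["img"][250:380,330:490] if n=="scene" else c["img"][80:190,290:440]
    cv2.imwrite(f"pics/{n}8.png",cv2.resize(im,None,fx=5,fy=5 if n=="scene" else 5)[:600,:800,::-1])
E
```

```text
t 15.08 tcp [ 0.528  -0.3028  0.0266] open 0.279 F [-0.1 -1.2 -0.2]
jaw ang -23.77 xaxis [ 0.001 -0.001 -1.   ]
red_vial_mid 0.76 [299. 218. 345. 289.]
  fit [ 0.5282 -0.3026] [-2.6 -5.2  2.5  3.1  0.   0.8]
```

View pics/scene8.png

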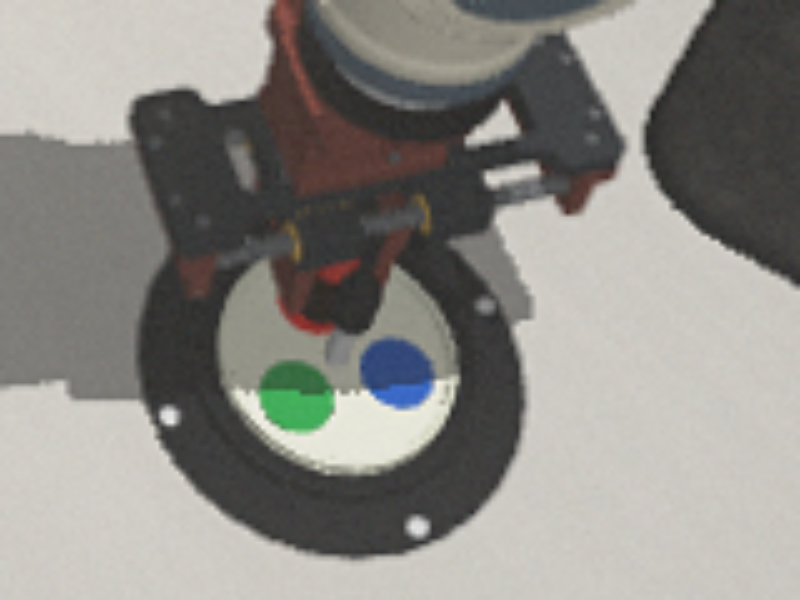

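View pics/w8.png

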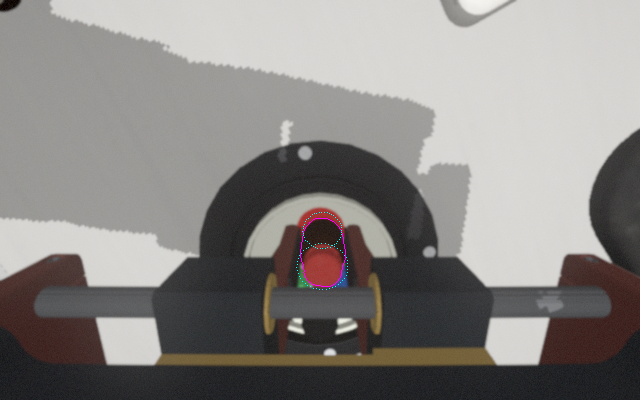

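Emit:
play_rows(xyz=[[-1,1,-1.2],[-1,1,-2.4],[-1,1,-2.4],[-1,1,-2.4],[-1,1,-2.4],[-1,1,-2.4],[-1,1,-2.4],[-1,1,-2.4]], turn=[[0,0,0],[0,0,0],[0,0,0],[0,0,0],[0,0,0],[0,0,0],[0,0,0],[0,0,0]], grip=[0.1,0.1,0.1,0.1,0.3,0.35,0.4,0.4])

```text
t: 15.95
tool_pos: [0.5263, -0.3014, 0.0231]
tcp_rot: [0.692, 0.146, 0.692, -0.146]
contact_force: [0.5, 0.9, 1.5]
opening: 0.399
```

Emit:
play_rows(xyz=[[0,0,0],[0,0,0],[0,0,15],[0,0,40],[0,0,75],[0,0,110],[0,0,120],[0,0,120],[0,0,120]], turn=[[0,0,0],[0,0,0],[0,0,0],[0,0,0],[0,0,0],[0,0,0],[0,0,0],[0,0,0],[0,0,0]], grip=[0.42,0.42,0.42,0.42,0.42,0.42,0.42,0.42,0.42])

```text
t: 16.7
tool_pos: [0.5263, -0.3014, 0.1432]
tcp_rot: [0.692, 0.146, 0.692, -0.146]
contact_force: [0.5, 0.3, -1.2]
opening: 0.423
```

```bash
python3 look.py w9 red_vial_mid 0.009; python3 spots.py w9b
```

```text
t 16.7 tcp [ 0.5263 -0.3014  0.1432] open 0.423 F [ 0.5  0.3 -1.2]
jaw ang -23.77 xaxis [ 0.001 -0.    -1.   ]
red_vial_mid 0.96 [309. 178. 335. 213.]
  fit [ 0.5273 -0.3002] [-1.3 -3.4  1.6  2.1 -0.2  0.5]
t 16.8 tcp [ 0.5253 -0.3008  0.1415] open 0.42
carrier fit 0.68 [ 0.5169 -0.3242] [-0.  -0.7 -0.   0.2  0.   0.3]
base fit [ 0.5164 -0.324 ] [-1.5 -1.4  0.4  0.9  0.5  0.5]
red 430 [ 0.5211 -0.3124] r 12.8
green 525 [ 0.4901 -0.329 ] r 14.9
blue 528 [ 0.5314 -0.3464] r 14.8
carrier [ 0.5142 -0.3293] yaw deg 67.3 res mm [ 3.1  7.1 -1.7 -3.6 -1.4 -3.5]
red target [ 0.5242 -0.3053] radial deg 67.3
green target [ 0.4884 -0.3326] radial deg 187.3
blue target [ 0.5299 -0.3499] radial deg 307.3
```

View pics/w9.png

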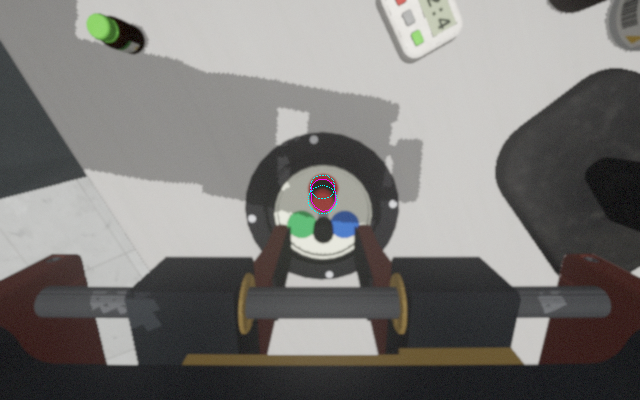

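Red vial stands on its spot, about 1 mm off, and the carrier hasn't moved. Next the green vial, turning the jaws to -83.7°.

Emit:
play_rows(xyz=[[-12,23,0],[-24,45,0],[-36,68,0],[-48,91,0],[-60,114,0],[-72,137,0],[-84,160,0],[-96,183,0],[-106,201,0],[-106,201,0],[-106,201,0],[-106,201,0]], turn=[[0,0,-0.12],[0,0,-0.24],[0,0,-0.36],[0,0,-0.48],[0,0,-0.6],[0,0,-0.72],[0,0,-0.84],[0,0,-0.96],[0,0,-1.045],[0,0,-1.045],[0,0,-1.045],[0,0,-1.045]], grip=[0.7,0.7,0.7,0.7,0.7,0.7,0.7,0.7,0.7,0.7,0.7,0.7])

```text
t: 17.95
tool_pos: [0.4212, -0.101, 0.1432]
tcp_rot: [0.528, 0.471, 0.527, -0.471]
contact_force: [-1.0, 0.1, -0.1]
opening: 0.702
```

```bash
python3 look.py w10 green_vial_mid
```

```text
t 17.95 tcp [ 0.4212 -0.101   0.1432] open 0.702 F [-1.   0.1 -0.1]
jaw ang -83.51 xaxis [ 0. -0. -1.]
green_vial_mid 0.67 [310. 176. 338. 209.]
  fit [ 0.4235 -0.1016] [-1.2 -2.9  0.8  2.1  0.2  0.3]
```

View pics/w10.png

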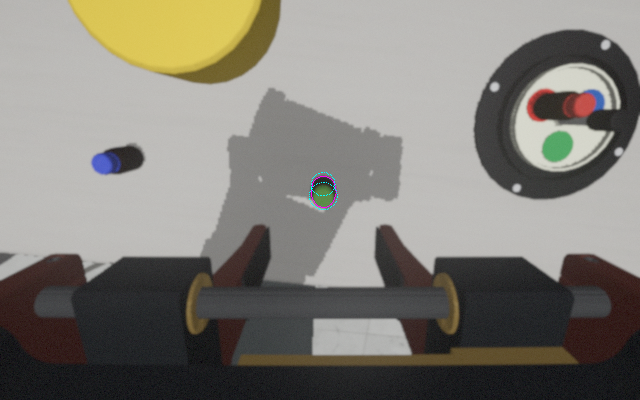

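Emit:
play_rows(xyz=[[0.3,0,-30],[0.3,0,-65],[0.3,0,-95],[0.3,0,-115],[0.3,0,-126],[0.3,0,-126],[0.3,0,-126],[0.3,0,-126],[0.3,0,-126],[0.3,0,-126],[0.3,0,-126],[0.3,0,-126]], turn=[[0,0,0],[0,0,0],[0,0,0],[0,0,0],[0,0,0],[0,0,0],[0,0,0],[0,0,0],[0,0,0],[0,0,0],[0,0,0],[0,0,0]], grip=[0.7,0.7,0.7,0.7,0.7,0.5,0.4,0.3,0.2,0.2,0.2,0.1], newtons=15)

```text
t: 19.05
tool_pos: [0.4213, -0.1007, 0.018]
tcp_rot: [0.528, 0.472, 0.526, -0.471]
contact_force: [0.3, -0.3, 6.8]
opening: 0.282
```

Emit:
play_rows(xyz=[[0,0,0],[0,0,0],[0,0,0],[0,0,0]], turn=[[0,0,0],[0,0,0],[0,0,0],[0,0,0]], grip=[0.1,0.1,0.1,0.1])

```text
t: 19.38
tool_pos: [0.4213, -0.1007, 0.018]
tcp_rot: [0.527, 0.472, 0.526, -0.471]
contact_force: [-0.6, -0.6, 6.3]
opening: 0.282
```

Emit:
play_rows(xyz=[[0,0,15],[0,0,45],[0,0,85],[0,0,112],[0,0,112],[0,0,112]], turn=[[0,0,0],[0,0,0],[0,0,0],[0,0,0],[0,0,0],[0,0,0]], grip=[0.1,0.1,0.1,0.1,0.1,0.1])

```text
t: 19.88
tool_pos: [0.4218, -0.1007, 0.1308]
tcp_rot: [0.528, 0.472, 0.526, -0.471]
contact_force: [0.6, 0.7, -0.9]
opening: 0.286
```

```bash
python3 look.py w11 green_vial_mid 0.11
```

```text
t 19.88 tcp [ 0.4218 -0.1007  0.1308] open 0.286 F [ 0.6  0.7 -0.9]
jaw ang -83.64 xaxis [ 0.004 -0.001 -1.   ]
green_vial_mid 0.86 [302. 214. 346. 284.]
  fit [ 0.4229 -0.1006] [-3.1 -5.1  2.9  2.8  0.1  0.9]
```

View pics/w11.png

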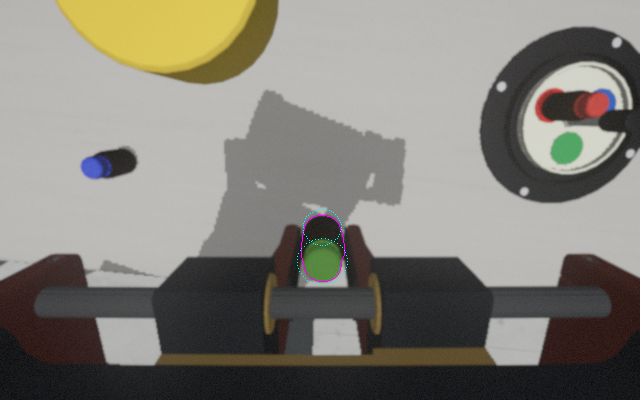

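Emit:
play_rows(xyz=[[9,-29,10],[18,-60,10],[28,-92,10],[38,-125,10],[48,-158,10],[58,-190,10],[65,-214,10],[69,-227,10],[69,-227,10],[69,-227,10],[69,-227,10]], turn=[[0,0,0],[0,0,0],[0,0,0],[0,0,0],[0,0,0],[0,0,0],[0,0,0],[0,0,0],[0,0,0],[0,0,0],[0,0,0]], grip=[0.1,0.1,0.1,0.1,0.1,0.1,0.1,0.1,0.1,0.1,0.1])

```text
t: 20.9
tool_pos: [0.4886, -0.3257, 0.1382]
tcp_rot: [0.526, 0.471, 0.528, -0.471]
contact_force: [0.9, 0.6, -0.4]
opening: 0.282
```

```bash
python3 spots.py w12; python3 look.py w12b green_vial_mid 0.12
```

```text
t 20.9 tcp [ 0.4886 -0.3257  0.1382] open 0.282
carrier fit 0.69 [ 0.5165 -0.3252] [ 0.  -0.8 -0.1  0.6  0.   0.2]
base fit [ 0.5181 -0.3243] [-0.5 -3.5  0.7  6.8 -0.1 -0.9]
red 676 [ 0.5254 -0.3007] r 16.3
green 462 [ 0.4904 -0.3279] r 13.9
blue 695 [ 0.5319 -0.346 ] r 14.4
carrier [ 0.5159 -0.3248] yaw deg 67.5 res mm [ 0.5 -0.2 -0.3 -0.4 -0.2  0.5]
red target [ 0.5258 -0.3008] radial deg 67.5
green target [ 0.4901 -0.3282] radial deg 187.5
blue target [ 0.5317 -0.3455] radial deg 307.5
t 21.05 tcp [ 0.4893 -0.326   0.1391] open 0.28 F [ 0.3  0.3 -0.3]
jaw ang -83.58 xaxis [-0.001  0.001 -1.   ]
green_vial_mid 0.92 [302. 213. 346. 282.]
  fit [ 0.4914 -0.3257] [-3.6 -4.9  4.   3.  -0.2  0.8]
```

View pics/w12.png

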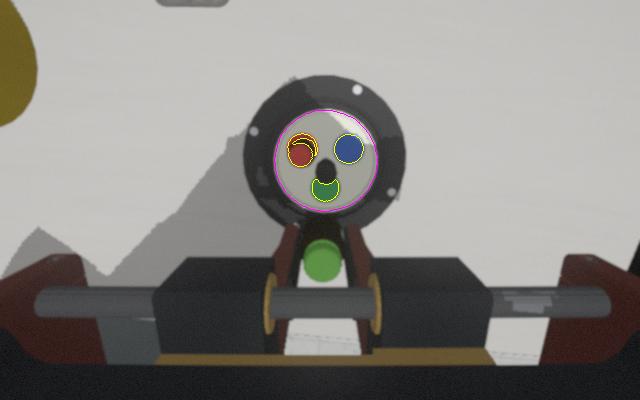

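Emit:
play_rows(xyz=[[0.3,-0.8,-25],[0.3,-0.8,-55],[0.3,-0.8,-80],[0.3,-0.8,-95],[0.3,-0.8,-103],[0.3,-0.8,-108],[0.3,-0.8,-110],[0.3,-0.8,-110],[0.3,-0.8,-110],[0.3,-0.8,-110]], turn=[[0,0,0],[0,0,0],[0,0,0],[0,0,0],[0,0,0],[0,0,0],[0,0,0],[0,0,0],[0,0,0],[0,0,0]], grip=[0.1,0.1,0.1,0.1,0.1,0.1,0.1,0.1,0.1,0.1])

```text
t: 21.98
tool_pos: [0.4906, -0.3287, 0.0303]
tcp_rot: [0.528, 0.472, 0.526, -0.471]
contact_force: [-0.4, 0.4, -0.0]
opening: 0.282
```

```bash
python3 look.py w13 green_vial_mid 0.012
```

```text
t 21.98 tcp [ 0.4906 -0.3287  0.0303] open 0.282 F [-0.4  0.4 -0. ]
jaw ang -83.65 xaxis [ 0.001 -0.001 -1.   ]
green_vial_mid 0.97 [302. 229. 346. 283.]
  fit [ 0.4898 -0.3291] [ -2.8 -13.1   2.8   9.    0.    1.3]
```

View pics/w13.png

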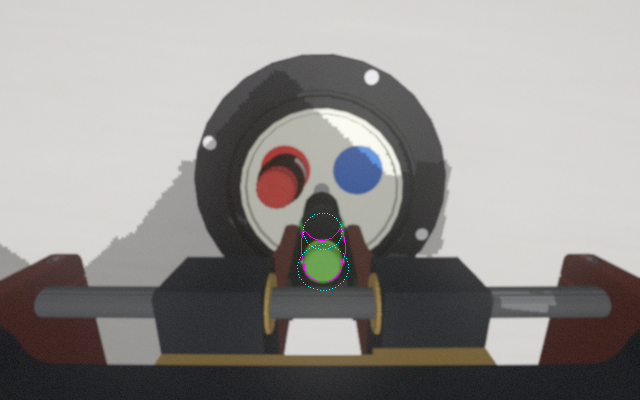

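Emit:
play_rows(xyz=[[0,0.6,-1.5],[0,0.6,-3],[0,0.6,-3.3],[0,0.6,-3.3],[0,0.6,-3.3],[0,0.6,-3.3],[0,0.6,-3.3],[0,0.6,-3.3]], turn=[[0,0,0],[0,0,0],[0,0,0],[0,0,0],[0,0,0],[0,0,0],[0,0,0],[0,0,0]], grip=[0.1,0.1,0.1,0.1,0.3,0.35,0.4,0.4])

```text
t: 22.75
tool_pos: [0.4899, -0.3276, 0.0258]
tcp_rot: [0.527, 0.472, 0.527, -0.472]
contact_force: [1.1, 0.2, -0.2]
opening: 0.392
```

Emit:
play_rows(xyz=[[0,0,0],[0,0,0],[0,0,15],[0,0,40],[0,0,75],[0,0,110],[0,0,120],[0,0,120],[0,0,120]], turn=[[0,0,0],[0,0,0],[0,0,0],[0,0,0],[0,0,0],[0,0,0],[0,0,0],[0,0,0],[0,0,0]], grip=[0.42,0.42,0.42,0.42,0.42,0.42,0.42,0.42,0.42])

```text
t: 23.5
tool_pos: [0.4899, -0.3276, 0.1459]
tcp_rot: [0.527, 0.472, 0.527, -0.472]
contact_force: [0.1, -0.7, -0.6]
opening: 0.422
```

```bash
python3 look.py w14 green_vial_mid,red_vial_mid 0.009; python3 spots.py w14b
```

```text
t 23.5 tcp [ 0.4899 -0.3276  0.1459] open 0.422 F [ 0.1 -0.7 -0.6]
jaw ang -83.65 xaxis [ 0.001 -0.    -1.   ]
green_vial_mid 0.55 [310. 178. 337. 213.]
  fit [ 0.4906 -0.328 ] [-1.  -4.2  0.5  2.9  0.3  0.5]
red_vial_mid 0.73 [285. 139. 313. 169.]
  fit [ 0.5274 -0.3035] [-1.6 -3.4  1.4  3.2  0.2 -0.1]
t 23.65 tcp [ 0.4889 -0.3269  0.144 ] open 0.42
carrier fit 0.93 [ 0.5171 -0.3254] [-0.1 -1.2 -0.2  2.4  0.2 -0.4]
red 649 [ 0.5255 -0.3003] r 16.3
green 393 [ 0.4797 -0.3283] r 12.3
blue 659 [ 0.5318 -0.346 ] r 14.3
carrier [ 0.5123 -0.3249] yaw deg 66.8 res mm [-3.  -0.6  6.8  0.4 -3.9  0.3]
red target [ 0.5226 -0.301 ] radial deg 66.8
green target [ 0.4865 -0.328 ] radial deg 186.8
blue target [ 0.5279 -0.3457] radial deg 306.8
```

View pics/w14.png

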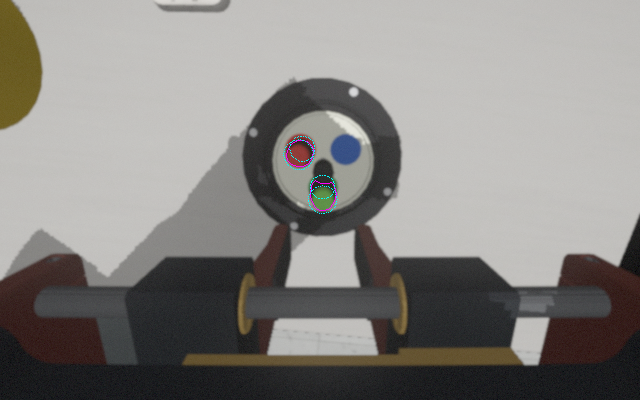

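Green vial stands on its spot. Moving to the blue vial, with the jaws turning to +36.2°.

Emit:
play_rows(xyz=[[-3,23,0],[-6,46,0],[-10,70,0],[-13,93,0],[-16,117,0],[-20,140,0],[-23,164,0],[-26,187,0],[-30,211,0],[-33,234,0],[-36,258,0],[-40,281,0]], turn=[[0,0,0.12],[0,0,0.24],[0,0,0.36],[0,0,0.48],[0,0,0.6],[0,0,0.72],[0,0,0.84],[0,0,0.96],[0,0,1.08],[0,0,1.2],[0,0,1.32],[0,0,1.44]], grip=[0.7,0.7,0.7,0.7,0.7,0.7,0.7,0.7,0.7,0.7,0.7,0.7])

```text
t: 24.8
tool_pos: [0.4495, -0.0455, 0.1454]
tcp_rot: [0.707, 0.005, 0.707, -0.005]
contact_force: [1.0, -0.0, -0.4]
opening: 0.699
```

Emit:
play_rows(xyz=[[-3,23,0],[-6,46,0],[-10,70,0],[-13,93,0],[-16,117,0],[-19,136,0],[-19,140,0],[-19,140,0],[-19,140,0],[-19,140,0]], turn=[[0,0,0.12],[0,0,0.24],[0,0,0.36],[0,0,0.48],[0,0,0.6],[0,0,0.652],[0,0,0.652],[0,0,0.652],[0,0,0.652],[0,0,0.652]], grip=[0.7,0.7,0.7,0.7,0.7,0.7,0.7,0.7,0.7,0.7])

```text
t: 25.63
tool_pos: [0.431, 0.0926, 0.1458]
tcp_rot: [0.672, -0.219, 0.672, 0.219]
contact_force: [0.1, 0.1, 0.2]
opening: 0.7
```

```bash
python3 look.py w15 blue_vial_mid
```

```text
t 25.63 tcp [0.431  0.0926 0.1458] open 0.7 F [0.1 0.1 0.2]
jaw ang 36.11 xaxis [-0. -0. -1.]
blue_vial_mid 0.69 [314. 175. 337. 209.]
  fit [0.4293 0.0979] [-1.2 -2.9  1.5  2.3 -0.2  0.2]
```

View pics/w15.png

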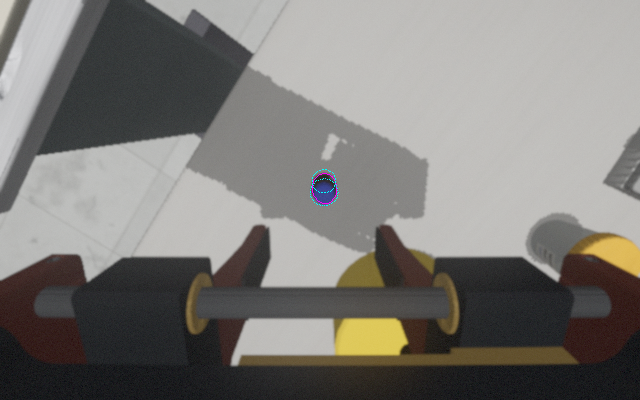

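Emit:
play_rows(xyz=[[-0.5,3.5,-30],[-0.5,3.5,-65],[-0.5,3.5,-95],[-0.5,3.5,-117],[-0.5,3.5,-128],[-0.5,3.5,-128],[-0.5,3.5,-128],[-0.5,3.5,-128],[-0.5,3.5,-128],[-0.5,3.5,-128],[-0.5,3.5,-128],[-0.5,3.5,-128]], turn=[[0,0,0],[0,0,0],[0,0,0],[0,0,0],[0,0,0],[0,0,0],[0,0,0],[0,0,0],[0,0,0],[0,0,0],[0,0,0],[0,0,0]], grip=[0.7,0.7,0.7,0.7,0.7,0.5,0.4,0.3,0.2,0.2,0.2,0.1], newtons=15)

```text
t: 26.73
tool_pos: [0.4311, 0.0969, 0.0187]
tcp_rot: [0.673, -0.22, 0.672, 0.22]
contact_force: [-0.5, -1.0, 6.6]
opening: 0.28
```

Emit:
play_rows(xyz=[[0,0,0],[0,0,0],[0,0,0],[0,0,0]], turn=[[0,0,0],[0,0,0],[0,0,0],[0,0,0]], grip=[0.1,0.1,0.1,0.1])

```text
t: 27.07
tool_pos: [0.4311, 0.0969, 0.0188]
tcp_rot: [0.673, -0.22, 0.672, 0.22]
contact_force: [-0.1, -0.7, 8.1]
opening: 0.284
```

Emit:
play_rows(xyz=[[0,0,15],[0,0,45],[0,0,85],[0,0,122],[0,0,122],[0,0,122]], turn=[[0,0,0],[0,0,0],[0,0,0],[0,0,0],[0,0,0],[0,0,0]], grip=[0.1,0.1,0.1,0.1,0.1,0.1])

```text
t: 27.57
tool_pos: [0.432, 0.0972, 0.142]
tcp_rot: [0.674, -0.22, 0.67, 0.22]
contact_force: [-0.3, -0.6, -0.7]
opening: 0.279
```

```bash
python3 look.py w16 blue_vial_mid 0.122
```

```text
t 27.57 tcp [0.432  0.0972 0.142 ] open 0.279 F [-0.3 -0.6 -0.7]
jaw ang 36.22 xaxis [ 0.005  0.001 -1.   ]
blue_vial_mid 0.58 [300. 216. 345. 285.]
  fit [0.4313 0.0983] [-3.1 -5.   3.2  2.7 -0.1  0.9]
```

View pics/w16.png

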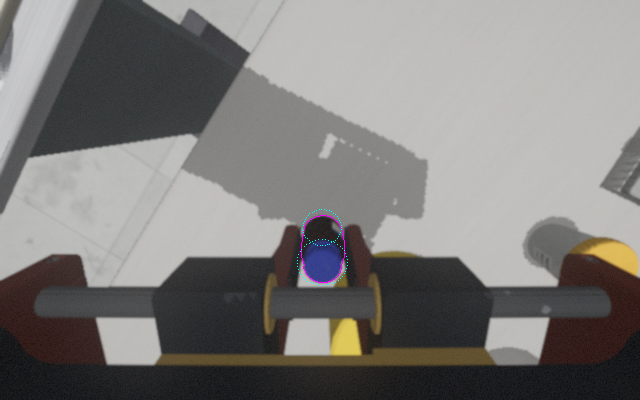

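Emit:
play_rows(xyz=[[5,-20,0],[12,-53,0],[20,-88,0],[28,-123,0],[36,-158,0],[44,-193,0],[52,-228,0],[60,-263,0],[68,-298,0],[75,-333,0],[82,-363,0],[88,-390,0]], turn=[[0,0,0],[0,0,0],[0,0,0],[0,0,0],[0,0,0],[0,0,0],[0,0,0],[0,0,0],[0,0,0],[0,0,0],[0,0,0],[0,0,0]], grip=[0.1,0.1,0.1,0.1,0.1,0.1,0.1,0.1,0.1,0.1,0.1,0.1])

```text
t: 28.67
tool_pos: [0.5174, -0.2947, 0.1372]
tcp_rot: [0.671, -0.218, 0.673, 0.22]
contact_force: [-0.3, -0.3, 0.5]
opening: 0.28
```

Emit:
play_rows(xyz=[[6,-24,0],[10,-43,0],[12,-53,0],[12,-53,0],[12,-53,0],[12,-53,0]], turn=[[0,0,0],[0,0,0],[0,0,0],[0,0,0],[0,0,0],[0,0,0]], grip=[0.1,0.1,0.1,0.1,0.1,0.1])

```text
t: 29.17
tool_pos: [0.5297, -0.3447, 0.1388]
tcp_rot: [0.672, -0.219, 0.673, 0.221]
contact_force: [0.1, -0.1, -0.6]
opening: 0.28
```

```bash
python3 spots.py w17; python3 look.py w17b blue_vial_mid 0.122
```

```text
t 29.17 tcp [ 0.5297 -0.3447  0.1388] open 0.28
carrier fit 0.86 [ 0.5164 -0.3246] [ 0.4 -0.6  0.6  0.9 -0.5 -0.1]
base fit [ 0.514  -0.3215] [-0.3 -3.5  0.1  7.8  0.1 -1.4]
red 639 [ 0.5282 -0.3016] r 15.9
green 429 [ 0.4907 -0.3334] r 11.6
blue 463 [ 0.5319 -0.3461] r 14.2
carrier [ 0.5169 -0.327 ] yaw deg 69.3 res mm [-2.1 -1.1  0.6  2.2  1.5 -1. ]
red target [ 0.5261 -0.3027] radial deg 69.3
green target [ 0.4913 -0.3312] radial deg 189.3
blue target [ 0.5334 -0.3471] radial deg 309.3
t 29.32 tcp [ 0.5303 -0.345   0.1399] open 0.281 F [ 0.   0.1 -0.4]
jaw ang 36.27 xaxis [-0.001  0.    -1.   ]
blue_vial_mid 0.62 [302. 215. 345. 286.]
  fit [ 0.5292 -0.343 ] [-3.6 -5.4  3.6  3.2  0.   0.9]
```

View pics/w17.png

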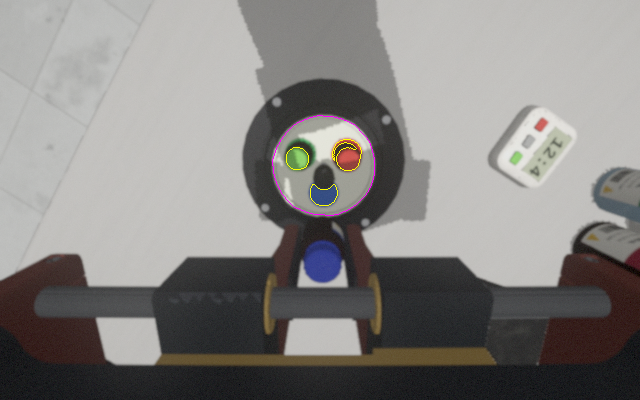

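Emit:
play_rows(xyz=[[0.3,-0.3,-25],[0.3,-0.3,-55],[0.3,-0.3,-80],[0.3,-0.3,-95],[0.3,-0.3,-103],[0.3,-0.3,-108],[0.3,-0.3,-110],[0.3,-0.3,-110],[0.3,-0.3,-110],[0.3,-0.3,-110]], turn=[[0,0,0],[0,0,0],[0,0,0],[0,0,0],[0,0,0],[0,0,0],[0,0,0],[0,0,0],[0,0,0],[0,0,0]], grip=[0.1,0.1,0.1,0.1,0.1,0.1,0.1,0.1,0.1,0.1])

```text
t: 30.25
tool_pos: [0.5315, -0.3469, 0.0311]
tcp_rot: [0.673, -0.22, 0.672, 0.219]
contact_force: [0.3, 1.0, -0.6]
opening: 0.278
```

```bash
python3 look.py w18 blue_vial_mid 0.012
```

```text
t 30.25 tcp [ 0.5315 -0.3469  0.0311] open 0.278 F [ 0.3  1.  -0.6]
jaw ang 36.21 xaxis [ 0.002 -0.001 -1.   ]
blue_vial_mid 0.83 [298. 228. 348. 284.]
  fit [ 0.5324 -0.3482] [ -2.7 -12.2   2.6   8.7   0.1   1. ]
```

View pics/w18.png

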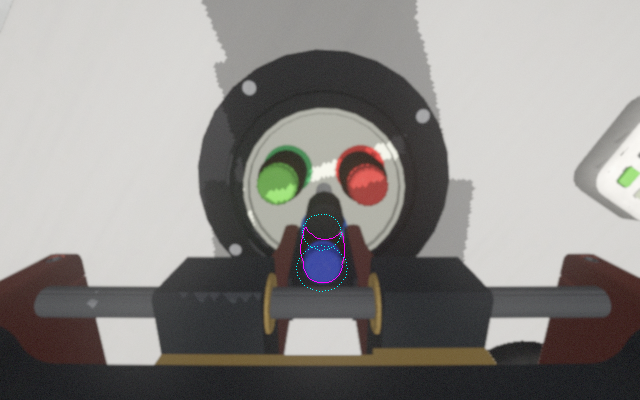

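Emit:
play_rows(xyz=[[0,0.6,-1.5],[0,0.6,-3],[0,0.6,-3.5],[0,0.6,-3.5],[0,0.6,-3.5],[0,0.6,-3.5],[0,0.6,-3.5],[0,0.6,-3.5]], turn=[[0,0,0],[0,0,0],[0,0,0],[0,0,0],[0,0,0],[0,0,0],[0,0,0],[0,0,0]], grip=[0.1,0.1,0.1,0.1,0.3,0.35,0.4,0.4])

```text
t: 31.02
tool_pos: [0.5307, -0.3458, 0.0263]
tcp_rot: [0.672, -0.22, 0.672, 0.22]
contact_force: [-0.9, -0.1, 0.1]
opening: 0.397
```

Emit:
play_rows(xyz=[[0,0,0],[0,0,0],[0,0,15],[0,0,40],[0,0,75],[0,0,110],[0,0,145],[0,0,150],[0,0,150]], turn=[[0,0,0],[0,0,0],[0,0,0],[0,0,0],[0,0,0],[0,0,0],[0,0,0],[0,0,0],[0,0,0]], grip=[0.42,0.42,0.42,0.42,0.42,0.42,0.42,0.42,0.42])

```text
t: 31.77
tool_pos: [0.5324, -0.347, 0.1806]
tcp_rot: [0.674, -0.222, 0.671, 0.218]
contact_force: [-0.3, -0.2, -0.6]
opening: 0.416
```

```bash
python3 look.py w19 blue_vial_mid,green_vial_mid,red_vial_mid 0.009;python3 look.py w19b carrier_mid 0.005; python3 -c "
from h import *
c=cam('wrist');cv2.imwrite('pics/w19c.png',cv2.resize(c['img'][70:270,210:430],None,fx=3,fy=3)[...,::-1])"
```

```text
t 31.77 tcp [ 0.5324 -0.347   0.1806] open 0.416 F [-0.3 -0.2 -0.6]
jaw ang 36.21 xaxis [ 0.006 -0.004 -1.   ]
blue_vial_mid 0.63 [308. 176. 334. 201.]
  fit [ 0.5307 -0.3454] [ 0.2 -4.2  0.6  2.9 -0.4  0.5]
green_vial_mid 0.69 [285. 134. 314. 159.]
  fit [ 0.4902 -0.3263] [-0.7 -1.7  0.9  1.7 -0.  -0.1]
red_vial_mid 0.97 [331. 134. 356. 162.]
  fit [ 0.5251 -0.3017] [-1.1 -3.   1.4  2.4 -0.2  0.1]
t 31.97 tcp [ 0.5298 -0.3452  0.1749] open 0.426 F [ 0.8 -0.1 -0.9]
jaw ang 36.21 xaxis [-0.002  0.002 -1.   ]
carrier_mid 0.6 [280. 116. 370. 206.]
  fit [ 0.5168 -0.3247] [-0.7 -0.3  0.4  0.5  0.1 -0. ]
```

View pics/w19c.png

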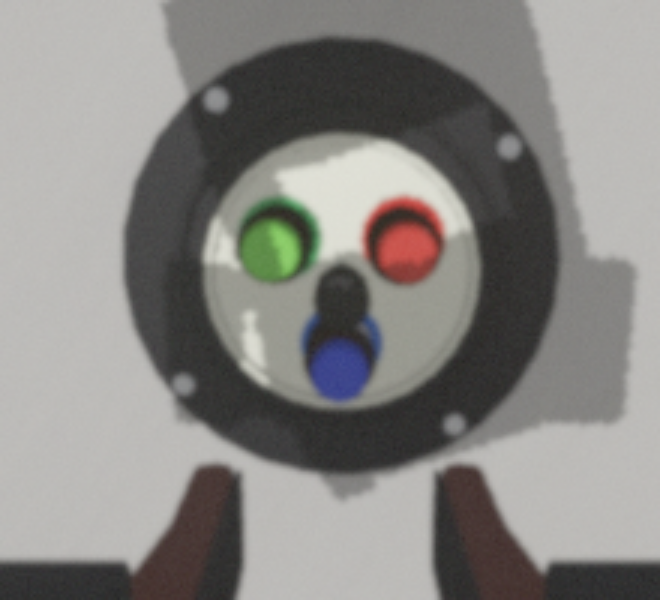

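All three vials stand upright on their spots (crop: green (272,248), red (404,248), blue (340,370)). Now the cover.

Emit:
play_rows(xyz=[[3,20,15],[8,55,30],[13,92,35],[18,130,35],[23,168,35],[28,206,35],[33,244,35],[38,282,35],[43,320,35],[48,350,35],[50,372,35],[50,372,35]], turn=[[0,0,0],[0,0,0],[0,0,0],[0,0,0],[0,0,0],[0,0,0],[0,0,0],[0,0,0],[0,0,0],[0,0,0],[0,0,0],[0,0,0]], grip=[0.6,0.6,0.6,0.6,0.6,0.6,0.6,0.6,0.6,0.6,0.6,0.6])

```text
t: 33.12
tool_pos: [0.5807, 0.0298, 0.2106]
tcp_rot: [0.671, -0.221, 0.672, 0.221]
contact_force: [0.1, -0.0, 0.3]
opening: 0.599
```

Emit:
play_rows(xyz=[[0,0,0],[0,0,0],[0,0,0]], turn=[[0,0,0],[0,0,0],[0,0,0]], grip=[0.6,0.6,0.6])

```text
t: 33.37
tool_pos: [0.5805, 0.0249, 0.2111]
tcp_rot: [0.672, -0.219, 0.673, 0.219]
contact_force: [-0.5, 0.4, -0.1]
opening: 0.601
```

```bash
python3 look.py w20 cover_mid 0
```

```text
t 33.37 tcp [0.5805 0.0249 0.2111] open 0.601 F [-0.5  0.4 -0.1]
jaw ang 36.14 xaxis [-0.001 -0.    -1.   ]
cover_mid 0.7 [257. 115. 397. 248.]
  fit [0.5811 0.0283] [-1.4 -1.2  0.8  1.7  0.3 -0. ]
```

View pics/w20.png

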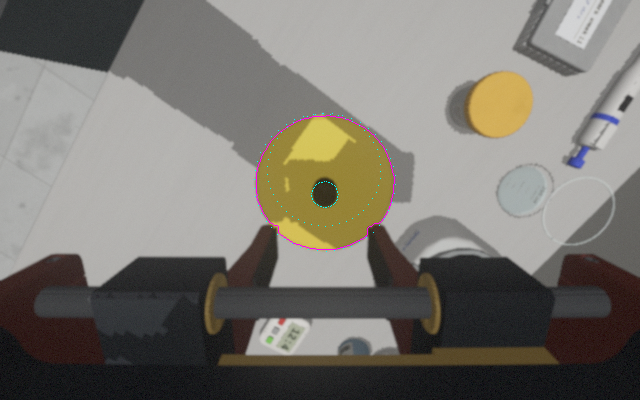

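Emit:
play_rows(xyz=[[0.5,3,-30],[0.5,3,-65],[0.5,3,-95],[0.5,3,-115],[0.5,3,-125],[0.5,3,-128],[0.5,3,-128],[0.5,3,-128],[0.5,3,-128],[0.5,3,-128],[0.5,3,-128],[0.5,3,-128]], turn=[[0,0,0],[0,0,0],[0,0,0],[0,0,0],[0,0,0],[0,0,0],[0,0,0],[0,0,0],[0,0,0],[0,0,0],[0,0,0],[0,0,0]], grip=[0.6,0.6,0.6,0.6,0.6,0.6,0.6,0.5,0.4,0.3,0.2,0.1], newtons=25)

```text
t: 34.47
tool_pos: [0.5816, 0.0291, 0.0843]
tcp_rot: [0.672, -0.22, 0.672, 0.22]
contact_force: [-0.3, -0.4, 4.6]
opening: 0.265
```

Emit:
play_rows(xyz=[[0,0,0],[0,0,0],[0,0,0],[0,0,0],[0,0,0],[0,0,0]], turn=[[0,0,0],[0,0,0],[0,0,0],[0,0,0],[0,0,0],[0,0,0]], grip=[0.1,0.1,0.1,0.1,0.1,0.1])

```text
t: 34.97
tool_pos: [0.5816, 0.0291, 0.0843]
tcp_rot: [0.672, -0.22, 0.672, 0.22]
contact_force: [-2.0, -0.4, 7.0]
opening: 0.266
```

Emit:
play_rows(xyz=[[0,0,8],[0,0,25],[0,0,55],[0,0,90],[0,0,120],[0,0,130],[0,0,130],[0,0,130]], turn=[[0,0,0],[0,0,0],[0,0,0],[0,0,0],[0,0,0],[0,0,0],[0,0,0],[0,0,0]], grip=[0.1,0.1,0.1,0.1,0.1,0.1,0.1,0.1])

```text
t: 35.63
tool_pos: [0.5809, 0.0291, 0.213]
tcp_rot: [0.672, -0.22, 0.672, 0.22]
contact_force: [-0.2, 0.9, -2.0]
opening: 0.267
```

```bash
python3 look.py w21 cover_mid 0.13;python3 - <<'E'
from h import *
C=cam("scene"); r=cut_out("scene","cover_mid"); print(r[0]["conf"],r[0]["rect"])
p,f=fit("cover_mid",[C],[r[0]["pixels"]],[.58,.03],.13); print(p,f.round(1))
cv2.imwrite("pics/s21.png",C["img"][...,::-1])
E
```

```text
t 35.63 tcp [0.5809 0.0291 0.213 ] open 0.267 F [-0.2  0.9 -2. ]
jaw ang 36.21 xaxis [-0.  0. -1.]
cover_mid 0.6 [209. 119. 437. 334.]
  fit [0.5798 0.0306] [-3.6 -5.4  3.7  0.9 -0.   3.3]
0.73 [287.0, 135.4, 354.2, 195.0]
[0.57526982 0.02200971] [ 0.1 -1.8  0.2  1.3 -0.1  0.1]
```

View pics/s21.png

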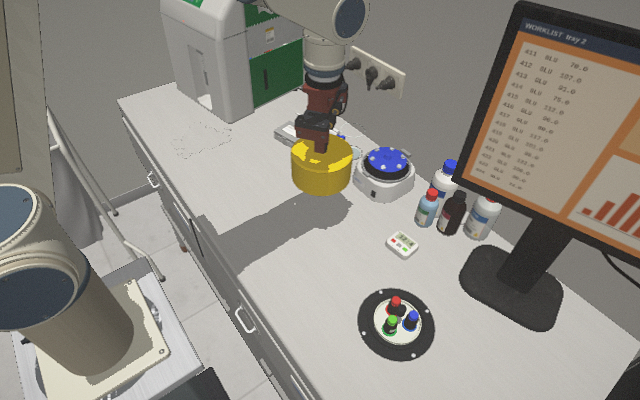

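View pics/w21.png

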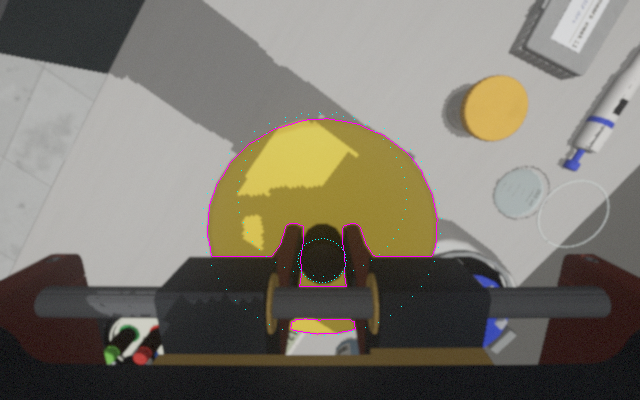

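Cover held level at pixel (321,165) in the scene view. Moving over the base at clearance height.

Emit:
play_rows(xyz=[[-3,-15,0],[-8,-42,0],[-14,-75,0],[-20,-108,0],[-26,-141,0],[-32,-174,0],[-38,-207,0],[-44,-240,0],[-50,-273,0],[-56,-305,0],[-61,-330,0],[-64,-345,0]], turn=[[0,0,0],[0,0,0],[0,0,0],[0,0,0],[0,0,0],[0,0,0],[0,0,0],[0,0,0],[0,0,0],[0,0,0],[0,0,0],[0,0,0]], grip=[0.1,0.1,0.1,0.1,0.1,0.1,0.1,0.1,0.1,0.1,0.1,0.1])

```text
t: 36.83
tool_pos: [0.516, -0.3182, 0.2119]
tcp_rot: [0.672, -0.219, 0.673, 0.22]
contact_force: [-0.1, 0.2, -2.5]
opening: 0.27
```

Emit:
play_rows(xyz=[[-1,-8,0],[-1,-8,0],[-1,-8,0],[-1,-8,0],[-1,-8,0],[-1,-8,0]], turn=[[0,0,0],[0,0,0],[0,0,0],[0,0,0],[0,0,0],[0,0,0]], grip=[0.1,0.1,0.1,0.1,0.1,0.1])

```text
t: 37.33
tool_pos: [0.5166, -0.3227, 0.2135]
tcp_rot: [0.672, -0.22, 0.672, 0.22]
contact_force: [0.4, 0.0, -2.3]
opening: 0.268
```

```bash
python3 look.py w22 base 0; python3 - <<'E'
from h import *
C=cam("scene"); r=cut_out("scene","cover_mid"); print(r[0]["conf"],r[0]["rect"])
p,f=fit("cover_mid",[C],[r[0]["pixels"]],[.51,-.32],.13); print(p,f.round(1))
cv2.imwrite("pics/s22.png",C["img"][...,::-1])
C=cam("side"); cv2.imwrite("pics/d22.png",C["img"][...,::-1])
E
```

```text
t 37.33 tcp [ 0.5166 -0.3227  0.2135] open 0.268 F [ 0.4  0.  -2.3]
jaw ang 36.29 xaxis [ 0.  0. -1.]
base 0.84 [279. 105. 362. 127.]
  fit [ 0.4786 -0.2733] [-27.2 -57.   26.3  64.6   0.5   4.6]
0.58 [369.8, 242.1, 456.4, 328.3]
[ 0.5122896  -0.32605645] [-1.7 -1.   0.   3.1  0.8 -1.4]
```

View pics/s22.png

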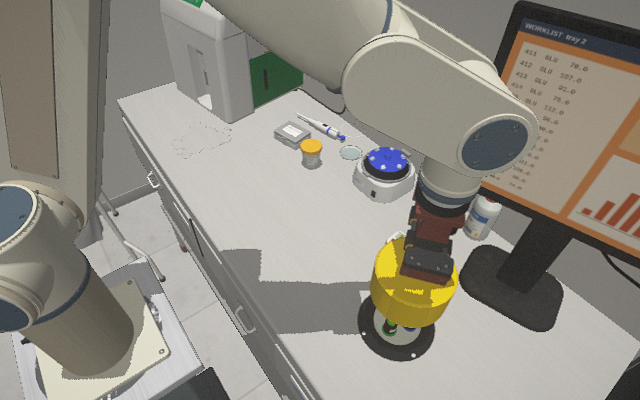

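View pics/w22.png

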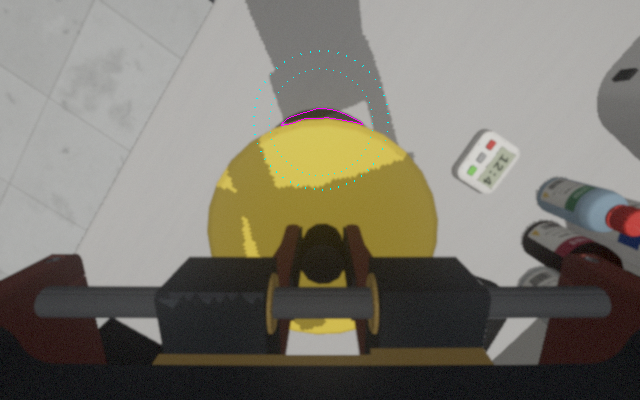

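Emit:
play_rows(xyz=[[-0.3,-0.8,-20],[-0.3,-0.8,-45],[-0.3,-0.8,-70],[-0.3,-0.8,-88],[-0.3,-0.8,-98],[-0.3,-0.8,-104],[-0.3,-0.8,-104],[-0.3,-0.8,-104],[-0.3,-0.8,-104]], turn=[[0,0,0],[0,0,0],[0,0,0],[0,0,0],[0,0,0],[0,0,0],[0,0,0],[0,0,0],[0,0,0]], grip=[0.1,0.1,0.1,0.1,0.1,0.1,0.1,0.1,0.1])

```text
t: 38.33
tool_pos: [0.5168, -0.3252, 0.1107]
tcp_rot: [0.673, -0.22, 0.672, 0.219]
contact_force: [-0.2, 0.7, -1.1]
opening: 0.27
```

```bash
python3 look.py w23 cover_mid 0.025; python3 - <<'E'
from h import *
s=get_state()
for n in ["scene","wrist"]:
    c=cam(n) 
    ov=c["img"].copy()
    for col,(x,y),st in [((0,255,255),(s["tool_pos"][0],s["tool_pos"][1]),stack([(.072,s["tool_pos"][2]-.0843),(.072,s["tool_pos"][2]-.0073)])),((0,255,0),(.516,-.3238),stack([(.082,.005)]))]:
        for u in proj(c,st+[x,y,0]): cv2.circle(ov,(int(u[0]),int(u[1])),0,col,-1)
    im=ov[230:390,300:500] if n=="scene" else ov[80:280,180:460]
    cv2.imwrite(f"pics/{n}23.png",cv2.resize(im,None,fx=3 if n=="wrist" else 4,fy=3 if n=="wrist" else 3.75,interpolation=0)[:600,:800,::-1])
E
```

```text
t 38.33 tcp [ 0.5168 -0.3252  0.1107] open 0.27 F [-0.2  0.7 -1.1]
jaw ang 36.21 xaxis [ 0.002 -0.001 -1.   ]
cover_mid 0.78 [210. 118. 440. 333.]
  fit [ 0.5162 -0.3243] [-1.8 -4.   1.9 -0.2 -0.   2.7]
```

View pics/scene23.png

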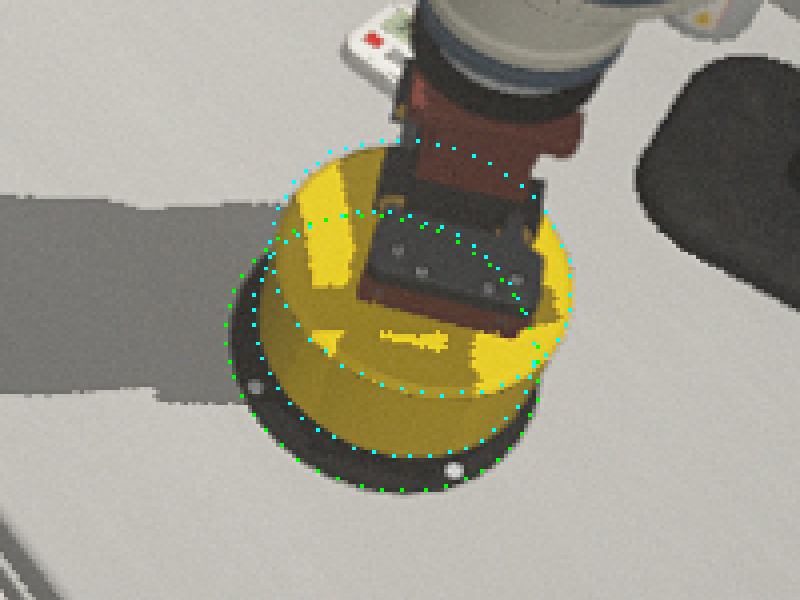

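View pics/w23.png

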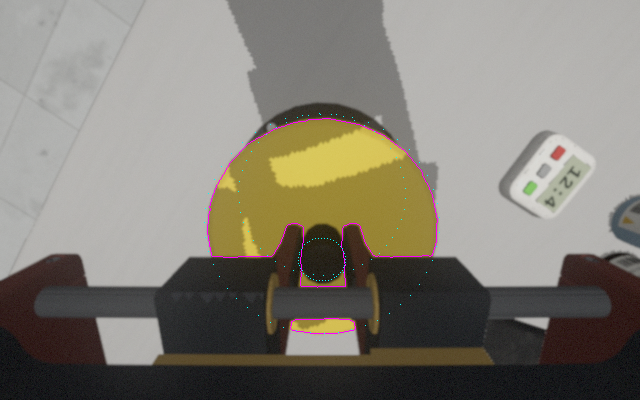

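The projected models of the cover and base match the image, and the two are concentric. Lowering onto the ledge.

Emit:
play_rows(xyz=[[-0.5,0.8,-6],[-0.5,0.8,-12],[-0.5,0.8,-17],[-0.5,0.8,-19.5],[-0.5,0.8,-20.5],[-0.5,0.8,-20.5],[-0.5,0.8,-20.5]], turn=[[0,0,0],[0,0,0],[0,0,0],[0,0,0],[0,0,0],[0,0,0],[0,0,0]], grip=[0.1,0.1,0.1,0.1,0.1,0.1,0.1])

```text
t: 39.12
tool_pos: [0.5148, -0.3234, 0.0892]
tcp_rot: [0.672, -0.219, 0.672, 0.22]
contact_force: [-4.3, 2.6, 7.0]
opening: 0.266
```

Emit:
play_rows(xyz=[[0,0,0],[0,0,0],[0,0,0],[0,0,0],[0,0,0],[0,0,0],[0,0,15],[0,0,45],[0,0,80],[0,0,115],[0,0,120],[0,0,120]], turn=[[0,0,0],[0,0,0],[0,0,0],[0,0,0],[0,0,0],[0,0,0],[0,0,0],[0,0,0],[0,0,0],[0,0,0],[0,0,0],[0,0,0]], grip=[0.3,0.4,0.5,0.6,0.6,0.6,0.6,0.6,0.6,0.6,0.6,0.6])

```text
t: 40.12
tool_pos: [0.517, -0.3249, 0.2119]
tcp_rot: [0.673, -0.221, 0.671, 0.218]
contact_force: [0.1, -0.1, 0.0]
opening: 0.603
```

```bash
python3 look.py w24 cover_mid 0.005; python3 look.py w24b base 0; python3 - <<'E'
from h import *
for n in ["scene","side"]:
    c=cam(n); ov=c["img"].copy(); r=cut_out(n,"cover_mid")
    if r: p,f=fit("cover_mid",[c],[r[0]["pixels"]],[.516,-.324],.005); print(n,r[0]["conf"],p.round(4),f.round(1))
    im=ov[230:390,300:500] if n=="scene" else ov[80:190,290:440]
    cv2.imwrite(f"pics/{n}24.png",cv2.resize(im,None,fx=3.7,fy=3.7)[:,:,::-1])
E
```

```text
t 40.12 tcp [ 0.517  -0.3249  0.2119] open 0.603 F [ 0.1 -0.1  0. ]
jaw ang 36.21 xaxis [ 0.005 -0.003 -1.   ]
cover_mid 0.6 [252. 116. 391. 251.]
  fit [ 0.5154 -0.3239] [ 0.2 -2.2  0.3  1.3 -0.2  0.7]
t 40.22 tcp [ 0.515  -0.3236  0.2082] open 0.606 F [-0.3  0.1  0. ]
jaw ang 36.21 xaxis [-0.001  0.    -1.   ]
base 0.9 [265. 109. 382. 149.]
  fit [ 0.4874 -0.2826] [ -9.7 -46.4  10.5  53.6  -0.4   2.7]
scene 0.64 [ 0.5148 -0.3246] [-0.  -0.3 -0.3  1.   0.2 -0.4]
side 0.6 [ 0.5141 -0.3232] [-0.2 -0.6  0.   0.3  0.1  0.1]
```

View pics/w24.png

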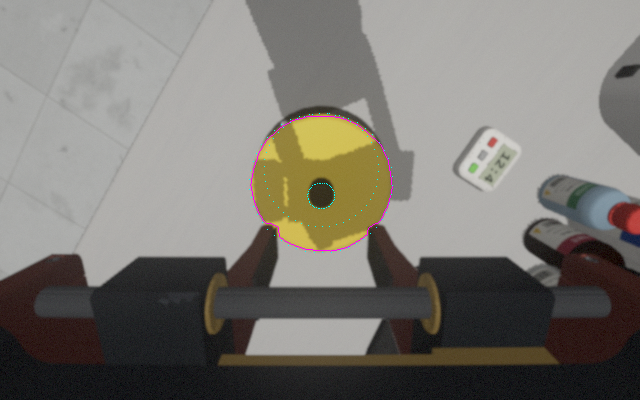

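View pics/scene24.png

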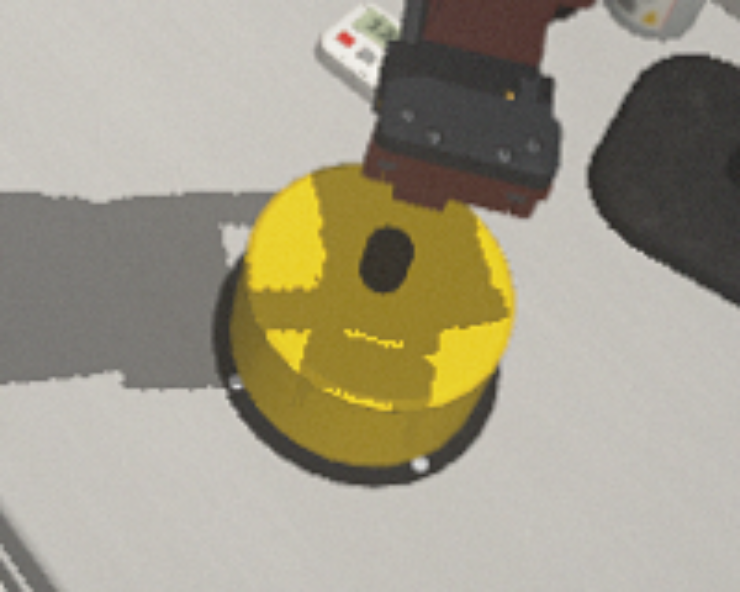

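Emit:
play_rows(xyz=[[0,0,0],[0,0,0],[0,0,0],[0,0,0],[0,0,0],[0,0,0]], turn=[[0,0,0],[0,0,0],[0,0,0],[0,0,0],[0,0,0],[0,0,0]], grip=[0.6,0.6,0.6,0.6,0.6,0.6])

```text
t: 41.02
tool_pos: [0.5155, -0.3239, 0.209]
tcp_rot: [0.672, -0.22, 0.672, 0.22]
contact_force: [-0.2, -0.5, -0.9]
opening: 0.601
```

```bash
python3 - <<'E'
from h import *
c=cam("scene")
for n in ["sample_cup","lab_timer","grey_box"]:
    r=cut_out("scene",n); print(n,[ (round(b["conf"],2),np.round(b["rect"],1)) for b in r[:1]])
print(hand_in())
E
```

```text
sample_cup [(0.71, array([300.3, 135.9, 322.1, 170.3]))]
lab_timer [(0.65, array([382.8, 232.7, 406.1, 259.7]))]
grey_box [(0.69, array([273.3, 123. , 309.5, 151.1]))]
the job is handed in; nothing more can be done
None
```

I packed everything in the order given: carrier into the base, then the red, green and blue vials on their spots, then the cover. I handed it in at about 41 s of the 138 s allowed. `hand_in` gave no verdict, so what follows is from my own measurements.

- **Carrier:** centred within about 2 mm of the base, at a yaw of about 66°.
- **Vials:** each stood upright and released within about 2–3 mm of its spot, seen just before the cover went on. I did not look at them again afterwards. The wrist camera's vial readings are biased about 2 mm toward the camera.
- **Cover:** fitted at ledge height (5 mm), looking level. All three cameras put its centre within about 2 mm of the base centre. I released it and moved the gripper well clear.
- **Bystanders:** the cup and the grey box show within a few pixels of where they started. The timer's box in the scene picture is shifted about 4–11 px, and its right edge is hidden by the gripper. The arm never came near it, so I put that down to the gripper and did not check further.

Two readings disagreed and I did not use them. The base fits failed where the gripper or the cover hid the base. The scene camera's fit of the cover while it was held was 6–9 mm off, so I went by the tool position and confirmed it by overlaying the models on the picture.

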